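# Fit and lock the lamp lens

### The arm

A 7-joint arm with a two-finger parallel gripper is mounted at the origin on the work surface. World frame = base frame: x ahead of the robot, y to its left, z up, the work surface at z = 0. Lengths are in m, angles in rad, forces in N, time in s.
With the tool pointing down it reaches from about 0.4 to 0.85 m from the base axis. Payload 4.5 kg.
Tool frame: the origin (TCP) lies on the centre line of the jaws, within the pads' length; the fingertips stand 11 mm ahead of it and the grasp point (between the pads) lies 8 mm behind it; z points along the fingers, y is the line along which they close (so a half turn about z gives the same grasp; the last joint's range is limited). The gripper opens to 88 mm and grips with 3 to 60 N. Pads are 18 mm wide; open, the fingers measure 123 mm over their backs; the gripper's body (75 mm by 187 mm) begins 45 mm behind the grasp point.
Start: joints at [1.27, 0.689, -0.195, 1.565, 0.157, 0.902, -0.215], TCP at [0.205, -0.59, 0.228] pointing down, gripper open.
Joint ranges: [-3.01, 3.01], [-0.46, 2.08], [-1.47, 1.51], [0.13, 2.56], [-1, 4.14], [0.04, 2.09], [-2.66, 2.66]. Speed limits (rad/s): [2.57, 2.57, 3.14, 3.14, 3.14, 3.14, 3.14].

### API

Orientations are given as a unit quaternion [x, y, z, w].
In Python, from plant import * gives the robot as it stands. The module is installed in compiled form; this text tells all that it offers.
- The arm moves only by the tool send_rows, never from a script. Its argument "motion" is a list of rows, each an object of numbers: "x", "y", "z": the shift along the tool's x, y, z in cm; "rx", "ry", "rz": the turn, a rotation vector about the tool's x, y, z in rad; "jaw": the finger opening in cm, from 0 to 8.81. In form: [{"x": .., "y": .., "z": .., "rx": .., "ry": .., "rz": .., "jaw": ..}, ...]. A call has exactly 5 rows; each row shifts and turns the commanded pose from where the row before left it, along the tool's axes as they then stand; what a row does not reach is not made up. A row lasts 1/10 s, in which the tool goes at most 50 mm and 8.59 degrees, less where a joint would pass 70% of its speed; a pose out of reach is approached as far as the arm can. A call is refused whole if a number of a shift passes 5 or a number of a turn 0.15, either way. A call with a gripper value outside its range is refused whole. The fingers move at their own pace and stop on an object; "grip_force" is the grip in N (left out, the last holds). Time passes only in rows, so rows that do not move let the fingers close, or fill a call up. It gives the time, the measured TCP pose, the force, the opening and the grip force at its end, in the units of the state.
- get_state(): the state, without advancing time (a new reading comes with each control period).
- snapshot(name): name is "side" or "top" or "wrist"; returns a dict with "img" (400x640x3 uint8, red, green, blue), "vertical_fov" (degrees; the focal length in pixels is half the picture's height over the tangent of half this angle, whatever the lens; pixels are square), "cx", "cy" (the principal point, pixels), "extrinsics" (4x4, takes a point from camera to world coordinates). Camera axes: x right, y up, looking along -z (the intrinsics and any distortion apply to the point x, -y, -z); pixel columns grow to the right and rows downward; lengths in m; the calibration is good to about 2 mm. A picture is of the moment at which its call begins. There is no depth.
- finish_job(): hands the job in; it is judged then, once.
The state is a dict: "clock": time; "q": joint angles; "qd": joint speeds; "joint_torque": joint torques, N m; "tool_pos": TCP position; "eef_rot": TCP orientation; "contact_force": force on the tool from outside, world axes, zero at the start; "moment": the same for the moment, N m; "opening": opening from 0.0 (shut) to 1.0 (fully open); "finger_force": force on a finger pad.
Only numpy, scipy, OpenCV 4.12 (cv2) and the standard library are available. Lean on these libraries where they do the work, as an engineer would, in place of code of your own. Each camera call takes 0.05 s, during which the arm holds its last target. There are 200 camera calls.

### The job

Throw the handle of the spring-loaded hold-down finger back so that the finger lifts off the lens, then take the lens from its stand and lower it flat onto the seat of the lamp housing, flange down and without letting it drop. Put the deep retaining ring with the three studs over it, studs through the slots in the housing's rim, and screw it clockwise until it is snug down on the lens flange. Let go of everything and leave the other parts on the bench where they are.

Things in the scene. Friction and masses are not known exactly. Their poses are not given: they have to be found in the camera images.
- stand: Low lens stand fixed to the bench: grey base plate 150 x 90 x 8 mm (45 mm behind to 105 mm ahead of the origin along x), with a round black pedestal, 72 mm wide, top 20 mm above the bench, where the lens stands between three 4.4 mm pins rising 3.5 mm above the pedestal. Origin on the bench under the pedestal's centre; +x points to the hold-down's post, +z up.
- finger (a joint): Hold-down finger, a bent lever: one leg presses the lens flange 22 mm from the stand's axis, the other is the upright handle. 0 rad = finger down, handle upright; grows to 1.1 as the handle goes towards the stand's +x and the finger rises. Over-centre spring: pulls down below 0.45 rad (about 5 N at the bar to start), beyond that snaps up to 1.1 and stays.
- hinge (a point): The finger's hinge, 55 mm from the stand's origin along its +x and 34 mm above the bench; its axis runs along the stand's y. With the finger raised to 1.1 its tip is about 33 mm from the stand's z axis and its top about 75 mm above the bench.
- handle (a point): Middle of the hold-down's cross bar, a 12 mm thick, 44 mm long rubber bar along the stand's y, 61 mm from the hinge (95 mm above the bench with the finger down). Can be pushed over with closed fingers from the lens side, passing above the lens (its top is 66 mm above the bench).
- lens: Glass top-hat lens, loose, about 50 g: flange 56 mm wide and 6 mm thick, and on it a round barrel 26 mm wide, up to 46 mm above its underside; grasp the barrel's top. Origin at the centre of its underside, +z up the barrel.
- cell: Round aluminium lamp housing fixed to the bench, open at the top: foot 112 mm wide, 8 mm high; wall 92 mm wide; rim 48 mm above the bench with an opening 62 mm wide. Three slots in the rim, each 40 degrees wide and reaching out to 39 mm from the axis, are centred at 0, 120 and 240 degrees from its +x about z. Origin on the bench on its axis, z up.
- slot (a point): On the landing under the housing's first slot (at 0 degrees), 35 mm above the bench, 35 mm from the axis. From 10 degrees clockwise (seen from above) of each slot's centre a groove slopes under the rim, falling 8 mm over 70 degrees to a stop; a stud stops 75 degrees from the slot's centre. The groove gives a stud 2 mm of play in height. Axes as the housing's.
- seat (a point): Centre of the flat seat inside the housing on which the lens flange rests, 20 mm above the bench; axes as the housing's.
- ring: Deep steel retaining ring, loose, about 160 g: tube 56 mm outside, 40 mm bore, 40 mm tall, knurled above, with three 6 mm round studs at 0, 120 and 240 degrees from its +x, out to 36 mm from the axis, centred 5 mm above its underside. Origin at the centre of its underside, +z up. Grasp its outside 25 mm or more above the underside, to clear the housing's rim.
- ring_top (a point): Centre of the ring's top, 40 mm above its underside. With the studs on the landings the ring's underside is 33 mm above the bench; screwed home on the lens flange, 26 mm.
- collar: Bystander: plain stainless shaft collar, 54 mm outside, 25 mm bore, 18 mm high, no studs. Origin at the centre of its underside. Its place and the ring's may be swapped.
- coupler: Bystander: black hydraulic quick coupler standing upright, 38 mm wide, 66 mm tall. Origin at the centre of its underside.
- gear: Bystander: bronze gear segment lying flat, about 30 x 75 x 14 mm. Origin on its underside, in the middle.
- tray: Bystander: blue plastic bolt tray 140 x 180 x 40 mm. Origin at the centre of its underside.
- bolt: Bystander: dark bolt standing on its head, 22 mm wide, 49 mm tall. Origin at the centre of its underside.
- wrench: Bystander: 190 mm double open-ended wrench lying flat, 7 mm thick. Origin in the middle of its underside.
Things that resemble listed ones, but are neither listed nor needed, are in the scene too. What is shaped like the lens but purple is not meant.

How it is judged:
By the outcome, as a careful person would: the job done as asked, in the order asked, and still so for the second after the job is handed in, with the robot touching nothing.
It also fails if it takes over 64 s, if anything falls off the work surface, if the arm or the gripper's body presses on something with over 40 N, if the wrist force passes 120 N, or if a joint passes its speed limit or range.

## Working session

There is one attempt and no reset: what is moved stays moved. The work goes in short steps, Python scripts to look and compute and a tool call to move; the robot and the scene stay as the last step left them, time stands still between calls to the robot, and variables do not carry over. Pictures are saved under pics/ and viewed, at most 10 in all, crops included, and the job is handed in when it is done.

Besides the shell and the picture viewer there is one more tool, called after ">>>" by a JSON object that holds its "method" and its "body". send_rows: Moves the arm, as the interface text tells. Its arguments: {"type":"object","properties":{"motion":{"type":"array"},"grip_force":{"type":"number"}},"required":["motion"]}

```bash
mkdir -p pics; cat > h.py <<'E'
from plant import *
import numpy as np, cv2
from scipy.spatial.transform import Rotation as R
def snap(n,f):
    s=snapshot(n); cv2.imwrite('pics/'+f,cv2.cvtColor(s['img'],cv2.COLOR_RGB2BGR)); return s
def foc(s): return 200/np.tan(np.radians(s['vertical_fov'])/2)
def p2w(s,u,v,z):
    f=foc(s); E=np.array(s['extrinsics']); d=E[:3,:3]@np.array([(u-s['cx'])/f,-(v-s['cy'])/f,-1]); o=E[:3,3]
    return o+d*(z-o[2])/d[2]
def w2p(s,p):
    f=foc(s); E=np.array(s['extrinsics']); c=E[:3,:3].T@(np.array(p)-E[:3,3]); return np.array([s['cx']-f*c[0]/c[2], s['cy']+f*c[1]/c[2]])
E
python3 - <<'E'
from h import *
import pickle
for n in ['top','side','wrist']:
    s=snap(n,n+'0.png'); pickle.dump(s,open(n+'0.pkl','wb')); print(n,{k:v for k,v in s.items() if k not in('img',)})
print(get_state())
E
```

```text
top {'vertical_fov': 53.02438313486677, 'cx': 323.64613056605765, 'cy': 199.6592876417529, 'extrinsics': array([[-0.02787915,  0.99459296, -0.10003798,  0.47470924],
       [-0.99952777, -0.02903065, -0.01007313, -0.04763798],
       [-0.01292284,  0.09970991,  0.99493263,  1.1263901 ],
       [ 0.        ,  0.        ,  0.        ,  1.        ]])}
side {'vertical_fov': 49.51043508918522, 'cx': 318.22837976487295, 'cy': 199.2769825870171, 'extrinsics': array([[-0.96565249,  0.14739225, -0.21398781,  0.37537731],
       [-0.25971996, -0.52280458,  0.8119242 ,  0.78864432],
       [ 0.00779753,  0.83961354,  0.54312826,  0.63456787],
       [ 0.        ,  0.        ,  0.        ,  1.        ]])}
wrist {'vertical_fov': 59.52011518228214, 'cx': 315.9661365455798, 'cy': 200.05276553614823, 'extrinsics': array([[ 0.32742926,  0.90616901,  0.26767107,  0.2735582 ],
       [-0.94487334,  0.31464768,  0.09061572, -0.56538933],
       [-0.00210892, -0.28258549,  0.9592398 ,  0.38371783],
       [ 0.        ,  0.        ,  0.        ,  1.        ]])}
{'clock': 0.15, 'q': array([ 1.2698145 ,  0.68978976, -0.19453037,  1.56607168,  0.15730664,
        0.9025205 , -0.21510253]), 'qd': array([ 1.45094962e-03, -3.72441192e-03, -4.54947611e-04, -2.68289322e-03,
       -8.54839829e-05, -1.26114229e-03, -8.66910820e-04]), 'joint_torque': array([-5.51616158e-04, -5.27860987e+01, -1.26847778e+00, -1.53586346e+01,
       -5.25781140e-02,  3.89837034e-03,  1.07686453e-04]), 'tool_pos': array([ 0.20515596, -0.58985287,  0.22770425]), 'eef_rot': array([ 9.86017156e-01,  1.66642371e-01, -1.69568752e-04, -6.78591383e-04]), 'contact_force': array([0.57604239, 0.29745444, 0.3385264 ]), 'moment': array([0.00197878, 0.04078463, 0.01897587]), 'finger_force': 0.0, 'opening': 1.0003583834798748}
```

View pics/top0.png

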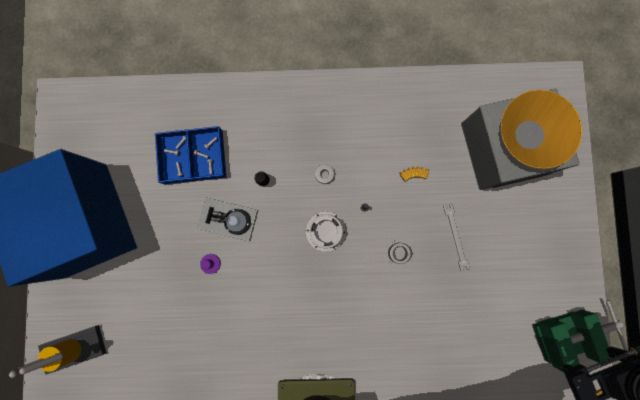

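View pics/side0.png

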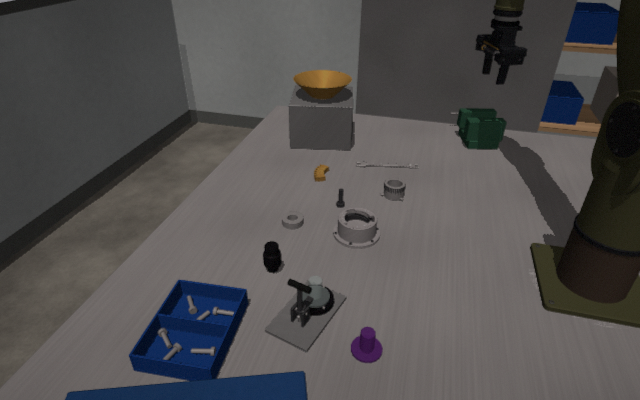

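Lens candidates: the clear one on the stand at top (236,221), and the purple look-alike at (210,264), which is rejected. Ring candidates: the tall one with studs at (400,253), and the flat plain collar at (325,174), which is rejected. Housing at (326,231).

```bash
python3 - <<'E'
from h import *
import pickle
t=pickle.load(open('top0.pkl','rb'));s=pickle.load(open('side0.pkl','rb'))
def crop(d,u,v,w,h,W,H): 
    return cv2.resize(cv2.cvtColor(d['img'],cv2.COLOR_RGB2BGR)[v-h:v+h,u-w:u+w],(W,H),interpolation=cv2.INTER_CUBIC)
a=np.hstack([crop(t,228,219,32,30,320,300),crop(t,326,231,24,30,240,300),crop(t,400,253,24,30,240,300)])
b=np.hstack([crop(s,312,310,40,30,400,300),crop(s,375,210,40,30,400,300)])
cv2.imwrite('pics/c1.png',np.vstack([a,b]))
for n,u,v,z in [('lens top',236,221,.066),('ring',400,253,.04),('rim',326,231,.048),('bar',210,213,.095),('collar',325,174,.018)]: print(n,p2w(t,u,v,z).round(4))
E
```

```text
lens top [0.5313 0.197  0.066 ]
ring [ 0.4343 -0.2373  0.04  ]
rim [ 0.4985 -0.0407  0.048 ]
bar [0.5523 0.2576 0.095 ]
collar [ 0.6581 -0.0422  0.018 ]
```

View pics/c1.png

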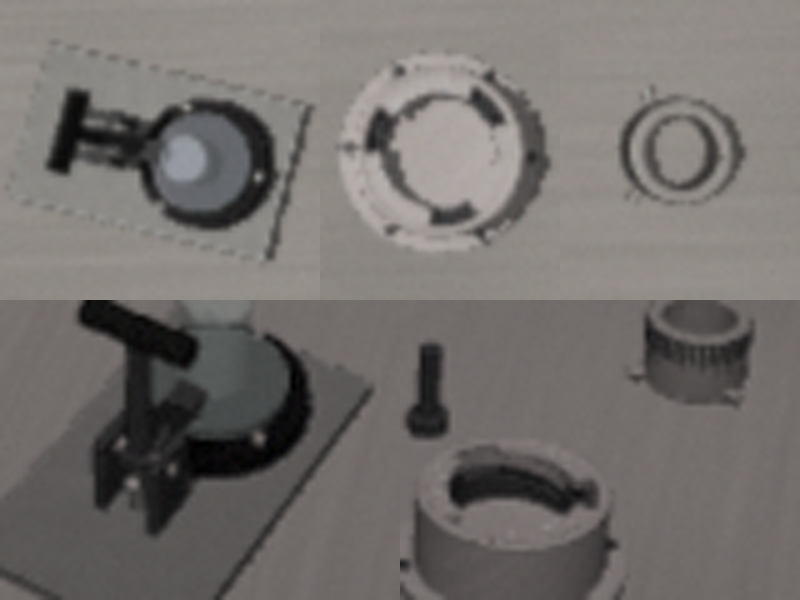

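>>> {"method": "send_rows", "body": {"motion": [{"x":2,"y":-1.6,"z":0},{"x":4,"y":-3,"z":0},{"x":4,"y":-3,"z":0},{"x":4,"y":-3,"z":0},{"x":4,"y":-3,"z":0}]}}

```text
schema error: expected keys x, y, z, rx, ry, rz, jaw
```

>>> {"method": "send_rows", "body": {"motion": [{"x":4,"y":-3,"z":0},{"x":4,"y":-3,"z":0},{"x":4,"y":-3,"z":0},{"x":3,"y":-3,"z":0},{"x":2,"y":-2.4,"z":0}]}}

```text
schema error: expected keys x, y, z, rx, ry, rz, jaw
```

```bash
python3 - <<'E'
from h import *
import pickle
s=snap('wrist','w1.png'); pickle.dump(s,open('w1.pkl','wb')); st=get_state(); print(st['clock'],st['tool_pos'],st['eef_rot'],st['q'])
t=pickle.load(open('top0.pkl','rb'))
L=p2w(t,232.8,220.6,.066);F=p2w(t,236.6,221.6,.026);B=p2w(t,209.6,215,.095)
print(L,F,B,np.degrees(np.arctan2(*(B-F)[[1,0]])))
C=p2w(t,327,231,.048);print('cell',C)
for u,v in[(335.2,222.4),(314,227),(328.4,243.6)]:
    d=p2w(t,u,v,.04)-C;print(d,np.degrees(np.arctan2(d[1],d[0])))
Rg=p2w(t,400.6,253.6,.04);print('ring',Rg)
for u,v in[(393.6,241.4),(390,261.6)]:
    d=p2w(t,u,v,.005)-Rg;print(d,np.degrees(np.arctan2(d[1],d[0])))
E
```

```text
0.2 [ 0.20524648 -0.58995952  0.22783637] [ 9.86015827e-01  1.66650855e-01 -1.16592258e-04 -5.17160554e-04] [ 1.26977477  0.68966672 -0.19455722  1.56586677  0.157292    0.90250725
 -0.21511151]
[0.53256263 0.20551922 0.066     ] [0.53169475 0.204601   0.026     ] [0.54717286 0.25865513 0.095     ] 74.02122587602052
cell [ 0.49842728 -0.04335694  0.048     ]
[ 0.02275712 -0.02282388 -0.008     ] -45.083916359157094
[ 0.01195532  0.03488331 -0.008     ] 71.0822223176256
[-0.03375947 -0.00276576 -0.008     ] -175.3164782943535
ring [ 0.43265783 -0.23880591  0.04      ]
[ 0.03273066  0.01164243 -0.035     ] 19.580676788807896
[-0.0224486   0.02407311 -0.035     ] 133.00008006035247
```

View pics/w1.png

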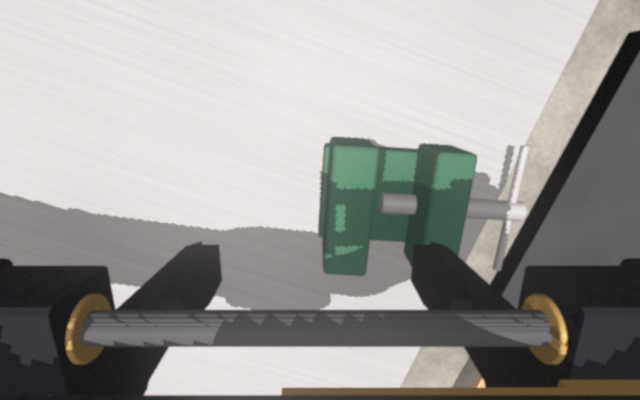

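The wrist picture shows only the start view, with the green vise at (400,200), because both moves were refused for missing keys. I'll resend them with every key filled in.

>>> {"method": "send_rows", "body": {"motion": [{"x":2,"y":-1.6,"z":0,"rx":0,"ry":0,"rz":0,"jaw":8.8},{"x":4,"y":-3,"z":-0.5,"rx":0,"ry":0,"rz":0,"jaw":8.8},{"x":4,"y":-3,"z":-0.5,"rx":0,"ry":0,"rz":0,"jaw":8.8},{"x":4,"y":-3,"z":-0.5,"rx":0,"ry":0,"rz":0,"jaw":8.8},{"x":4,"y":-3,"z":-0.5,"rx":0,"ry":0,"rz":0,"jaw":8.8}]}}

```text
clock: 0.7
tool_pos: [0.3309, -0.4018, 0.2484]
eef_rot: [0.986, 0.166, 0.0, -0.0]
contact_force: [1.9, -0.3, -0.0]
opening: 0.996
finger_force: 0.0
```

>>> {"method": "send_rows", "body": {"motion": [{"x":4,"y":-3,"z":0,"rx":0,"ry":0,"rz":0,"jaw":8.8},{"x":4,"y":-3,"z":0,"rx":0,"ry":0,"rz":0,"jaw":8.8},{"x":4,"y":-3,"z":0,"rx":0,"ry":0,"rz":0,"jaw":8.8},{"x":3,"y":-3,"z":0,"rx":0,"ry":0,"rz":0,"jaw":8.8},{"x":2,"y":-2,"z":0,"rx":0,"ry":0,"rz":0,"jaw":8.8}]}}

```text
clock: 1.2
tool_pos: [0.4463, -0.2118, 0.2483]
eef_rot: [0.986, 0.169, 0.001, -0.001]
contact_force: [-0.4, 0.8, -1.1]
opening: 0.999
finger_force: 0.0
```

```bash
python3 - <<'E'
from h import *
import pickle
s=snap('wrist','w2.png'); pickle.dump(s,open('w2.pkl','wb')); st=get_state(); print(st['clock'],st['tool_pos'],st['eef_rot'],st['q'])
print(w2p(s,[.4327,-.2388,.04]),w2p(s,[.4984,-.0434,.048]))
E
```

```text
1.25 [ 0.44852797 -0.20742787  0.24839125] [ 0.98515723  0.17163561  0.00171547 -0.00187181] [ 0.4628295   0.49222375 -0.18222009  1.92748714  0.12124692  0.73111703
 -1.01431517]
[336.63846425 188.80764163] [168.60231195  61.93532265]
```

View pics/w2.png

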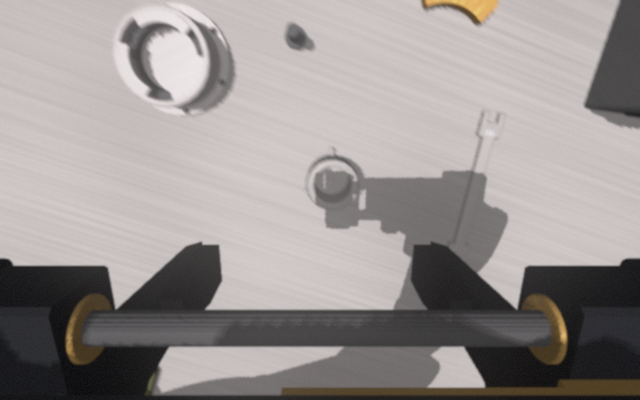

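The ring top is at (334,183), with its stud tips at (334,152) and (362,200). The housing rim is at (163,57), and both are within about 5 mm of prediction. Next I go to the stand and push the handle.

>>> {"method": "send_rows", "body": {"motion": [{"x":2.3,"y":-3.8,"z":0,"rx":0,"ry":0,"rz":0,"jaw":0},{"x":2.3,"y":-3.8,"z":0,"rx":0,"ry":0,"rz":0,"jaw":0},{"x":2.3,"y":-3.8,"z":0,"rx":0,"ry":0,"rz":0,"jaw":0},{"x":2.3,"y":-3.8,"z":0,"rx":0,"ry":0,"rz":0,"jaw":0},{"x":2.3,"y":-3.8,"z":0,"rx":0,"ry":0,"rz":0,"jaw":0}]}}

```text
clock: 1.75
tool_pos: [0.491, 0.0032, 0.2482]
eef_rot: [0.986, 0.166, 0.0, 0.0]
contact_force: [0.2, 0.0, 0.6]
opening: 0.571
finger_force: 0.0
```

>>> {"method": "send_rows", "body": {"motion": [{"x":2.3,"y":-3.8,"z":0,"rx":0,"ry":0,"rz":0,"jaw":0},{"x":2.3,"y":-3.8,"z":0,"rx":0,"ry":0,"rz":0,"jaw":0},{"x":2.3,"y":-3.8,"z":0,"rx":0,"ry":0,"rz":0,"jaw":0},{"x":2.3,"y":-3.8,"z":0,"rx":0,"ry":0,"rz":0,"jaw":0},{"x":2.0,"y":-3.5,"z":0,"rx":0,"ry":0,"rz":0,"jaw":0}]}}

```text
clock: 2.25
tool_pos: [0.5354, 0.2173, 0.2481]
eef_rot: [0.986, 0.167, 0.0, -0.0]
contact_force: [1.2, 0.8, 0.5]
opening: 0.115
finger_force: 0.0
```

>>> {"method": "send_rows", "body": {"motion": [{"x":0,"y":0,"z":0,"rx":0,"ry":0,"rz":-0.135,"jaw":0},{"x":0,"y":0,"z":0,"rx":0,"ry":0,"rz":-0.135,"jaw":0},{"x":0,"y":0,"z":0,"rx":0,"ry":0,"rz":-0.135,"jaw":0},{"x":0,"y":0,"z":0,"rx":0,"ry":0,"rz":-0.135,"jaw":0},{"x":0,"y":0,"z":0,"rx":0,"ry":0,"rz":-0.135,"jaw":0}]}}

```text
clock: 2.75
tool_pos: [0.5353, 0.2148, 0.248]
eef_rot: [0.874, 0.486, -0.0, 0.0]
contact_force: [0.1, -0.5, -0.2]
opening: 0.005
finger_force: 0.0
```

>>> {"method": "send_rows", "body": {"motion": [{"x":0,"y":0,"z":0,"rx":0,"ry":0,"rz":-0.135,"jaw":0},{"x":0,"y":0,"z":0,"rx":0,"ry":0,"rz":-0.135,"jaw":0},{"x":0,"y":0,"z":0,"rx":0,"ry":0,"rz":0,"jaw":0},{"x":0,"y":0,"z":0,"rx":0,"ry":0,"rz":0,"jaw":0},{"x":0,"y":0,"z":0,"rx":0,"ry":0,"rz":0,"jaw":0}]}}

```text
clock: 3.25
tool_pos: [0.5353, 0.215, 0.2482]
eef_rot: [0.803, 0.596, -0.0, 0.0]
contact_force: [-0.0, -0.3, -1.0]
opening: 0.002
finger_force: 0.0
```

```bash
cat >> h.py <<'E'
def go(pos,yaw=None):
    "shift (cm) and turn (rad) in tool axes to bring the tool to pos, pointing down, tool x at yaw deg"
    st=get_state(); q=R.from_quat(st['eef_rot']); r=q
    sh=q.inv().apply(np.array(pos)-st['tool_pos'])*100
    rv=None
    if yaw is not None:
        T=R.from_euler('z',yaw,degrees=True)*R.from_quat([1,0,0,0]); rv=(q.inv()*T).as_rotvec().round(3)
    yw=np.degrees(np.arctan2(*q.as_matrix()[[1,0],0]))
    print('t',round(st['clock'],2),'pos',np.round(st['tool_pos'],4),'yaw',yw.round(1),'tilt',(q.as_matrix()[:2,2]).round(3),'shift cm',sh.round(2),'turn',rv,'q7',st['q'][6].round(2),'F',np.round(st['contact_force'],1),'op',round(st['opening']*8.81,2))
E
python3 - <<'E'
from h import *
import pickle
s=snap('wrist','w3.png'); pickle.dump(s,open('w3.pkl','wb'))
go([.537,.224,.098],74)
print(w2p(s,[.532,.205,.066]),w2p(s,[.5472,.2587,.095]))
E
```

```text
t 3.3 pos [0.5352 0.2151 0.2482] yaw 73.2 tilt [ 0. -0.] shift cm [ 0.91 -0.09 15.02] turn [ 0.     0.    -0.014] q7 -1.05 F [ 0.6  0.3 -0.6] op 0.05
[316.52462214 184.94843043] [315.40658068 130.73632024]
```

View pics/w3.png

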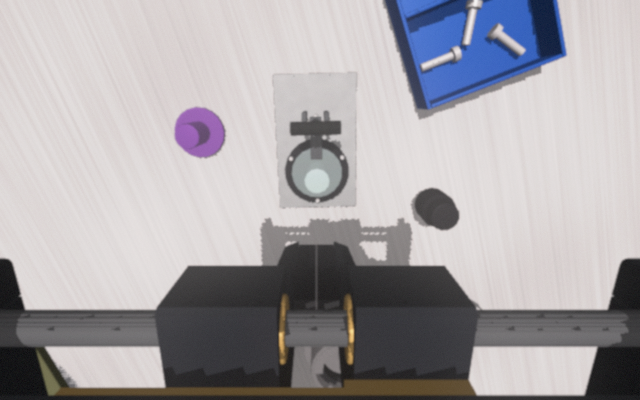

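The wrist view, aligned with the stand, shows the lens top at (317,181), the handle bar at (316,128), and the purple look-alike at (200,132). The stand sits about 3 mm further along +x than I estimated.

>>> {"method": "send_rows", "body": {"motion": [{"x":1.2,"y":0,"z":4,"rx":0,"ry":0,"rz":-0.014,"jaw":0},{"x":0,"y":0,"z":4,"rx":0,"ry":0,"rz":0,"jaw":0},{"x":0,"y":0,"z":4,"rx":0,"ry":0,"rz":0,"jaw":0},{"x":0,"y":0,"z":3,"rx":0,"ry":0,"rz":0,"jaw":0},{"x":0,"y":0,"z":0,"rx":0,"ry":0,"rz":0,"jaw":0}]}}

```text
clock: 3.8
tool_pos: [0.536, 0.2252, 0.0946]
eef_rot: [0.798, 0.603, -0.004, -0.0]
contact_force: [-1.0, -0.3, 0.6]
opening: 0.007
finger_force: 0.0
```

>>> {"method": "send_rows", "body": {"motion": [{"x":1,"y":0,"z":0,"rx":0,"ry":0,"rz":0,"jaw":0},{"x":1,"y":0,"z":0,"rx":0,"ry":0,"rz":0,"jaw":0},{"x":1,"y":0,"z":0.2,"rx":0,"ry":0,"rz":0,"jaw":0},{"x":1,"y":0,"z":0.2,"rx":0,"ry":0,"rz":0,"jaw":0},{"x":1,"y":0,"z":0.2,"rx":0,"ry":0,"rz":0,"jaw":0}]}}

```text
clock: 4.3
tool_pos: [0.5529, 0.2762, 0.0928]
eef_rot: [0.798, 0.603, 0.001, 0.0]
contact_force: [0.3, 0.0, -0.3]
opening: 0.003
finger_force: 0.0
```

>>> {"method": "send_rows", "body": {"motion": [{"x":0.6,"y":0,"z":0,"rx":0,"ry":0,"rz":0,"jaw":0},{"x":0.4,"y":0,"z":0,"rx":0,"ry":0,"rz":0,"jaw":0},{"x":0,"y":0,"z":0,"rx":0,"ry":0,"rz":0,"jaw":0},{"x":0,"y":0,"z":0,"rx":0,"ry":0,"rz":0,"jaw":0},{"x":0,"y":0,"z":0,"rx":0,"ry":0,"rz":0,"jaw":0}]}}

```text
clock: 4.8
tool_pos: [0.5551, 0.2837, 0.0922]
eef_rot: [0.798, 0.602, -0.0, 0.0]
contact_force: [0.1, 0.3, -0.1]
opening: 0.003
finger_force: 0.0
```

>>> {"method": "send_rows", "body": {"motion": [{"x":0,"y":0,"z":-3,"rx":0,"ry":0,"rz":0,"jaw":0},{"x":-1.5,"y":0,"z":-3,"rx":0,"ry":0,"rz":0,"jaw":7},{"x":-2.5,"y":0,"z":-2,"rx":0,"ry":0,"rz":0,"jaw":7},{"x":-2,"y":0,"z":0,"rx":0,"ry":0,"rz":0,"jaw":7},{"x":0,"y":0,"z":0,"rx":0,"ry":0,"rz":0,"jaw":7}]}}

```text
clock: 5.3
tool_pos: [0.5387, 0.2225, 0.1728]
eef_rot: [0.799, 0.601, -0.001, 0.001]
contact_force: [0.4, -0.3, 0.9]
opening: 0.344
finger_force: 0.0
```

```bash
python3 - <<'E'
from h import *
import pickle
snapshot('side');s=snap('wrist','w4.png'); pickle.dump(s,open('w4.pkl','wb'))
go([.5325,.2075,.061],74)
print(w2p(s,[.5325,.2075,.066]))
E
```

```text
t 5.4 pos [0.5388 0.2267 0.1722] yaw 74.1 tilt [0. 0.] shift cm [-2.02 -0.08 11.12] turn [-0.    -0.     0.001] q7 -1.1 F [-0.5 -0.4  0.4] op 3.81
[315.3761083 217.5688643]
```

View pics/w4.png

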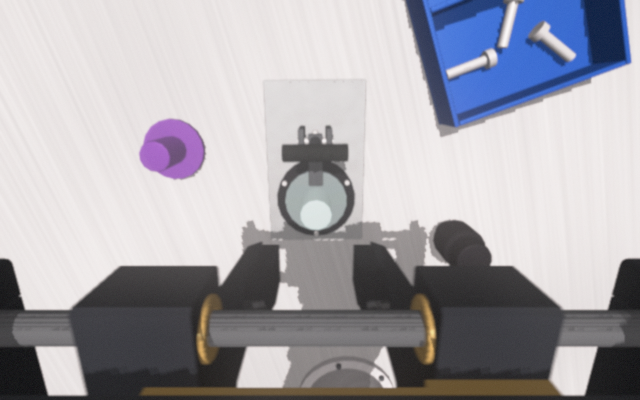

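```bash
python3 - <<'E'
from h import *
import pickle
S=np.array([.5325,.2075]);d=np.array([np.cos(np.radians(74)),np.sin(np.radians(74))])
for f in['w3.pkl','w4.pkl']:
    s=pickle.load(open(f,'rb'))
    P=lambda a,z:w2p(s,[*(S+a*d),z]).round(0)
    print(f,'down bar',P(.055,.095),'up bar',P(.109,.0617),'hinge',P(.055,.034),'plate end',P(.105,.008),'tip dn',P(.022,.03),'tip up',P(.033,.072),'lens',P(0,.066))
E
```

```text
w3.pkl down bar [315. 129.] up bar [314.  66.] hinge [315. 124.] plate end [315.  74.] tip dn [316. 155.] tip up [316. 150.] lens [316. 182.]
w4.pkl down bar [315. 154.] up bar [315.  72.] hinge [315. 143.] plate end [315.  81.] tip dn [315. 180.] tip up [315. 179.] lens [315. 218.]
```

The handle bar is still upright at (315,152), so the push stopped just short of over-centre. I'll repeat it lower and further.

>>> {"method": "send_rows", "body": {"motion": [{"x":0,"y":0,"z":0,"rx":0,"ry":0,"rz":0,"jaw":0},{"x":0,"y":0,"z":0,"rx":0,"ry":0,"rz":0,"jaw":0},{"x":0,"y":0,"z":1,"rx":0,"ry":0,"rz":0,"jaw":0},{"x":0,"y":0,"z":2,"rx":0,"ry":0,"rz":0,"jaw":0},{"x":0,"y":0,"z":2,"rx":0,"ry":0,"rz":0,"jaw":0}]}}

```text
clock: 5.9
tool_pos: [0.5387, 0.2273, 0.121]
eef_rot: [0.798, 0.603, 0.0, -0.0]
contact_force: [0.1, -1.2, -0.2]
opening: 0.031
finger_force: 0.0
```

>>> {"method": "send_rows", "body": {"motion": [{"x":0,"y":0,"z":2,"rx":0,"ry":0,"rz":0,"jaw":0},{"x":0,"y":0,"z":1.1,"rx":0,"ry":0,"rz":0,"jaw":0},{"x":0,"y":0,"z":0,"rx":0,"ry":0,"rz":0,"jaw":0},{"x":1,"y":0,"z":0,"rx":0,"ry":0,"rz":0,"jaw":0},{"x":1,"y":0,"z":0,"rx":0,"ry":0,"rz":0,"jaw":0}]}}

```text
clock: 6.4
tool_pos: [0.545, 0.2473, 0.0921]
eef_rot: [0.798, 0.603, 0.001, -0.0]
contact_force: [-0.5, 0.4, 0.2]
opening: 0.003
finger_force: 0.0
```

>>> {"method": "send_rows", "body": {"motion": [{"x":0.8,"y":0,"z":0,"rx":0,"ry":0,"rz":0,"jaw":0},{"x":0.8,"y":0,"z":0,"rx":0,"ry":0,"rz":0,"jaw":0},{"x":0,"y":0,"z":0,"rx":0,"ry":0,"rz":0,"jaw":0},{"x":0,"y":0,"z":0,"rx":0,"ry":0,"rz":0,"jaw":0},{"x":0,"y":0,"z":0,"rx":0,"ry":0,"rz":0,"jaw":0}]}}

```text
clock: 6.9
tool_pos: [0.5485, 0.261, 0.0913]
eef_rot: [0.798, 0.603, -0.0, 0.0]
contact_force: [-0.4, -0.2, -0.7]
opening: 0.004
finger_force: 0.3
```

```bash
python3 - <<'E'
from h import *
go([.5325,.2075,.091],74)
E
```

```text
t 6.9 pos [0.5485 0.261  0.0913] yaw 74.1 tilt [ 0. -0.] shift cm [-5.59 -0.08  0.03] turn [0.    0.    0.002] q7 -1.17 F [-0.4 -0.2 -0.7] op 0.04
```

>>> {"method": "send_rows", "body": {"motion": [{"x":0.8,"y":0,"z":0,"rx":0,"ry":0,"rz":0,"jaw":0},{"x":0.8,"y":0,"z":0,"rx":0,"ry":0,"rz":0,"jaw":0},{"x":0.8,"y":0,"z":0.1,"rx":0,"ry":0,"rz":0,"jaw":0},{"x":0.8,"y":0,"z":0.2,"rx":0,"ry":0,"rz":0,"jaw":0},{"x":0.8,"y":0,"z":0.2,"rx":0,"ry":0,"rz":0,"jaw":0}]}}

```text
clock: 7.4
tool_pos: [0.5595, 0.301, 0.0859]
eef_rot: [0.798, 0.603, 0.0, -0.0]
contact_force: [0.2, 0.1, -0.2]
opening: 0.002
finger_force: 0.0
```

```bash
python3 - <<'E'
from h import *
import pickle
a=snap('wrist','w5.png');b=snap('side','s5.png'); pickle.dump((a,b),open('5.pkl','wb'))
go([.5325,.2075,.091],74)
A=cv2.cvtColor(a['img'],cv2.COLOR_RGB2BGR)[0:300,120:520];B=cv2.cvtColor(b['img'],cv2.COLOR_RGB2BGR)[240:360,240:400]
cv2.imwrite('pics/c5.png',np.hstack([A,cv2.resize(B,(400,300))]))
E
```

```text
t 7.5 pos [0.5592 0.3019 0.0858] yaw 74.2 tilt [-0.     0.001] shift cm [-9.81 -0.01 -0.54] turn [-0.001 -0.001  0.004] q7 -1.19 F [-0.6 -0.6  0.5] op 0.04
```

View pics/c5.png

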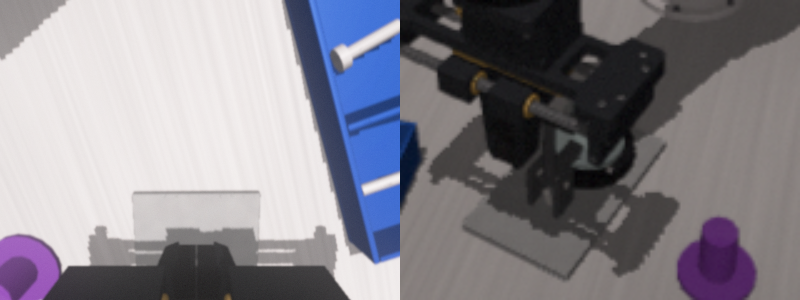

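>>> {"method": "send_rows", "body": {"motion": [{"x":0,"y":0,"z":-2,"rx":0,"ry":0,"rz":0,"jaw":0},{"x":0,"y":0,"z":-3,"rx":0,"ry":0,"rz":0,"jaw":0},{"x":-2,"y":0,"z":-3.5,"rx":0,"ry":0,"rz":0,"jaw":0},{"x":-4,"y":0,"z":0,"rx":0,"ry":0,"rz":0,"jaw":0},{"x":-3.5,"y":0,"z":0,"rx":0,"ry":0,"rz":0,"jaw":0}]}}

```text
clock: 8.0
tool_pos: [0.5336, 0.2073, 0.1723]
eef_rot: [0.798, 0.603, 0.001, 0.001]
contact_force: [1.3, -1.0, 0.2]
opening: 0.005
finger_force: 0.0
```

```bash
python3 - <<'E'
from h import *
import pickle
S=np.array([.5325,.2075]);d=np.array([np.cos(np.radians(74)),np.sin(np.radians(74))])
print(R.from_quat(get_state()['eef_rot']).as_euler('xyz'))
s=snap('wrist','w6.png'); pickle.dump(s,open('w6.pkl','wb')); go([.5325,.2075,.091],74)
for s in [pickle.load(open('w4.pkl','rb')),s]:
  for a,z in[(.055,.095),(.109,.0617),(.08,.09)]:
    u,v=w2p(s,[*(S+a*d),z]).astype(int); print((u,v),s['img'][v-2:v+3,u-25:u+26].mean((0,2)).astype(int)[::5], s['img'][v-20:v+21:2,u].mean(1).astype(int))
E
```

```text
[ 3.13948597e+00 -7.81790689e-04  1.29407420e+00]
t 8.05 pos [0.5316 0.1983 0.1712] yaw 73.8 tilt [-0.003 -0.009] shift cm [ 0.99 -0.17  8.01] turn [-0.     0.01  -0.004] q7 -1.08 F [-2.4 -6.2 -0.7] op 0.05
(np.int64(315), np.int64(154)) [84 82 82 81 80 80 79 82 80 81 82] [147 107  90  88  87  79  79  81  83  81  81  80  76  74  82  89  87  86
  90 104 120]
(np.int64(315), np.int64(72)) [233 233 233 233 233 233 232 235 234 231 234] [233 232 231 231 231 231 232 231 231 232 233 234 235 229 216 221 220 221
 221 220 220]
(np.int64(315), np.int64(115)) [219 217 216 217 218 218 217 218 217 217 218] [220 221 221 219 220 220 220 219 218 217 218 218 219 219 218 218 216 211
 224 200 120]
(np.int64(315), np.int64(126)) [112 110  86 107  81  77  83  97  84 107 108] [207 205 206 195 178 165 138 122  84  80  76  73  75  75  73  74  78  78
  80  81  85]
(np.int64(315), np.int64(44)) [224 224 222 224 224 221 225 225 224 224 224] [225 225 225 224 222 222 222 222 223 222 222 221 221 221 223 224 223 221
 220 217 215]
(np.int64(315), np.int64(86)) [211 209 208 208 210 209 209 207 208 207 208] [214 211 211 210 208 210 210 209 211 210 208 210 208 207 207 206 206 208
 206 206 207]
```

```bash
python3 - <<'E'
from h import *
import pickle
S=np.array([.5325,.2075]);d=np.array([np.cos(np.radians(74)),np.sin(np.radians(74))]);n=np.array([d[1],-d[0]])
a,b=pickle.load(open('5.pkl','rb'))
for nm,p in dict(tip=[.5592,.3019,.075],bardn=[*(S+.055*d),.095],barup=[*(S+.109*d),.0617],hinge=[*(S+.055*d),.034],post=[*(S+.055*d),0],e1=[*(S+.109*d+.022*n),.0617],e2=[*(S+.109*d-.022*n),.0617],d1=[*(S+.055*d+.022*n),.095],d2=[*(S+.055*d-.022*n),.095],pl=[*(S+.105*d+.045*n),.008],pl2=[*(S+.105*d-.045*n),.008]).items():
    u,v=w2p(b,p);u2,v2=w2p(a,p); print(nm,((u-240)*2.5+400,(v-240)*2.5),(u2-120,v2))
I=cv2.cvtColor(b['img'],cv2.COLOR_RGB2BGR)[250:340,245:355]
I=cv2.convertScaleAbs(cv2.resize(I,(770,590),interpolation=cv2.INTER_CUBIC),alpha=2,beta=10)
cv2.imwrite('pics/c6.png',I)
E
```

```text
tip (np.float64(514.1424707088934), np.float64(174.62050242320998)) (np.float64(196.47296171963706), np.float64(243.69289632503393))
bardn (np.float64(547.8891921862382), np.float64(114.60397775903274)) (np.float64(197.07793849960638), np.float64(340.08357834484906))
barup (np.float64(505.23078432798), np.float64(198.45814316514705)) (np.float64(197.12683277851607), np.float64(215.38366564397901))
hinge (np.float64(549.2326476912954), np.float64(175.67353062294472)) (np.float64(196.7902461098219), np.float64(278.89484616237667))
post (np.float64(549.9337852493832), np.float64(207.5451906871156)) (np.float64(196.68507505125137), np.float64(256.5262192374859))
e1 (np.float64(479.03110093009434), np.float64(185.5407341448985)) (np.float64(237.5317655287751), np.float64(215.44106442763302))
e2 (np.float64(532.1100891038914), np.float64(211.71063055964666)) (np.float64(156.7171461327806), np.float64(215.32626010699565))
d1 (np.float64(521.876708192226), np.float64(103.06882116529565)) (np.float64(241.37296572466943), np.float64(340.1384621477746))
d2 (np.float64(574.5576460761172), np.float64(126.43002219997939)) (np.float64(152.7771978606475), np.float64(340.0286874627117))
pl (np.float64(460.41475886777334), np.float64(220.64540779449487)) (np.float64(261.6046698801075), np.float64(195.8960239029544))
pl2 (np.float64(564.8199135249149), np.float64(274.4012252660365)) (np.float64(132.1037862215035), np.float64(195.70836488165608))
```

View pics/c6.png

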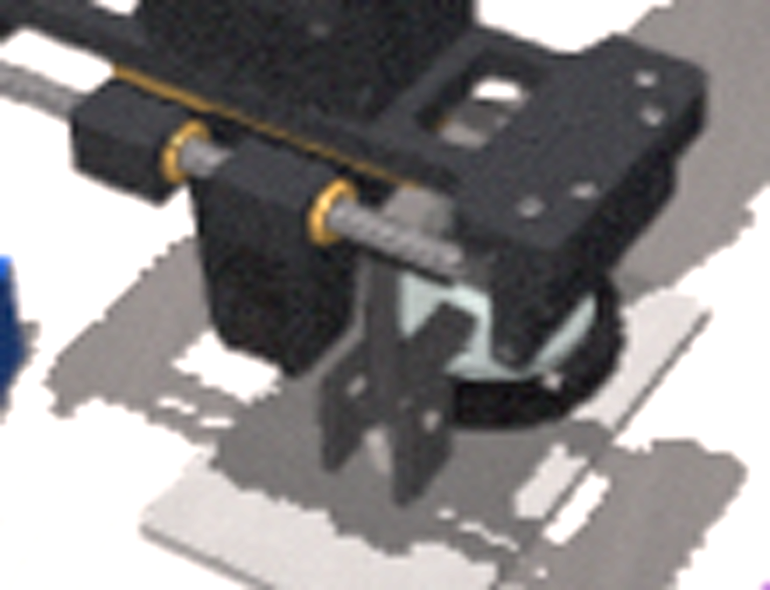

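The brightened crop shows the closed fingers at (285,370), past the handle, while the handle is still upright at (380,250). I'll repeat the push slowly and record side and wrist frames at each step in one mosaic.

>>> {"method": "send_rows", "body": {"motion": [{"x":1.5,"y":0,"z":2,"rx":0,"ry":0,"rz":0,"jaw":0},{"x":0,"y":0,"z":3,"rx":0,"ry":0,"rz":0,"jaw":0},{"x":0,"y":0,"z":2.5,"rx":0,"ry":0,"rz":0,"jaw":0},{"x":0,"y":0,"z":1,"rx":0,"ry":0,"rz":0,"jaw":0},{"x":0,"y":0,"z":0,"rx":0,"ry":0,"rz":0,"jaw":0}]}}

```text
clock: 8.55
tool_pos: [0.5367, 0.2223, 0.085]
eef_rot: [0.798, 0.603, -0.001, -0.0]
contact_force: [-0.1, 0.1, 0.2]
opening: 0.006
finger_force: 0.0
```

```bash
cat >> h.py <<'E'
def rec(i):
    import pickle
    pickle.dump((snapshot('side'),snapshot('wrist')),open(f'r{i}.pkl','wb'))
    st=get_state(); dd=np.array([np.cos(np.radians(74)),np.sin(np.radians(74))]); e=st['tool_pos'][:2]-[.5325,.2075]
    print('s',(e@dd).round(4),'lat',(e@[dd[1],-dd[0]]).round(4),'z',st['tool_pos'][2].round(4),st['contact_force'].round(1),np.round(st['moment'],2),st['joint_torque'].round(1))
E
python3 -c "from h import *; rec(0)"
```

```text
s 0.0166 lat 0.001 z 0.0869 [-0.1  0.5  0.6] [-0.02  0.01  0.03] [ -0.  -52.   -2.9  -9.3  -0.   -0.   -0. ]
```

>>> {"method": "send_rows", "body": {"motion": [{"x":0.6,"y":0,"z":0,"rx":0,"ry":0,"rz":0,"jaw":0},{"x":0.6,"y":0,"z":0,"rx":0,"ry":0,"rz":0,"jaw":0},{"x":0.6,"y":0,"z":0,"rx":0,"ry":0,"rz":0,"jaw":0},{"x":0.2,"y":0,"z":0,"rx":0,"ry":0,"rz":0,"jaw":0},{"x":0,"y":0,"z":0,"rx":0,"ry":0,"rz":0,"jaw":0}]}}

```text
clock: 9.15
tool_pos: [0.5431, 0.2428, 0.0864]
eef_rot: [0.798, 0.603, 0.0, -0.0]
contact_force: [-0.2, 0.4, -0.5]
opening: 0.007
finger_force: 0.0
```

```bash
python3 -c "from h import *; rec(1)"
```

```text
s 0.036 lat 0.0006 z 0.0862 [-0.1  0.5  0.2] [-0.1  -0.06  0.02] [ -0.3 -54.1  -3.2 -10.1  -0.   -0.1  -0. ]
```

>>> {"method": "send_rows", "body": {"motion": [{"x":0.4,"y":0,"z":0,"rx":0,"ry":0,"rz":0,"jaw":0},{"x":0.4,"y":0,"z":0,"rx":0,"ry":0,"rz":0,"jaw":0},{"x":0.2,"y":0,"z":0,"rx":0,"ry":0,"rz":0,"jaw":0},{"x":0,"y":0,"z":0,"rx":0,"ry":0,"rz":0,"jaw":0},{"x":0,"y":0,"z":0,"rx":0,"ry":0,"rz":0,"jaw":0}]}}

```text
clock: 9.75
tool_pos: [0.5457, 0.2511, 0.0861]
eef_rot: [0.798, 0.603, -0.0, 0.0]
contact_force: [-1.0, -2.7, 2.7]
opening: 0.007
finger_force: 1.9
```

```bash
python3 - <<'E'
from h import *
import pickle
rec(2)
rows=[]
for i in range(3):
    b,a=pickle.load(open(f'r{i}.pkl','rb'))
    B=cv2.convertScaleAbs(cv2.resize(cv2.cvtColor(b['img'],cv2.COLOR_RGB2BGR)[250:340,245:355],(266,218)),alpha=2,beta=10)
    A=cv2.convertScaleAbs(cv2.resize(cv2.cvtColor(a['img'],cv2.COLOR_RGB2BGR)[90:330,170:463],(266,218)),alpha=1.3,beta=20)
    rows.append(np.vstack([B,A]))
cv2.imwrite('pics/m.png',np.hstack(rows))
E
```

```text
s 0.0457 lat 0.0007 z 0.0862 [-1.  -3.7  1.6] [-0.81  0.1  -0.03] [ -1.7 -53.9  -4.7 -11.2  -0.3  -1.   -0. ]
```

View pics/m.png

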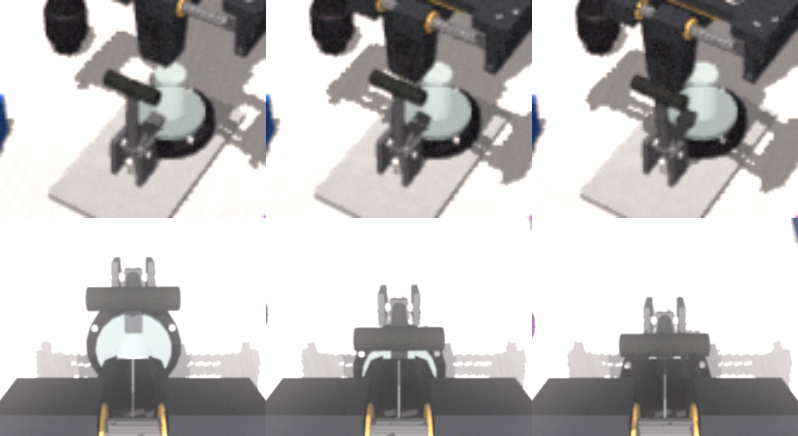

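At step 3 the bar (right column, about (660,345)) is being pushed with 3.8 N, but the tool also feels an upward force. So only the tip's lower corner is touching and it slips over the bar. I'll back off past the lens barrel, go lower, and push with the middle of the fingers.

>>> {"method": "send_rows", "body": {"motion": [{"x":-1.2,"y":0,"z":0,"rx":0,"ry":0,"rz":0,"jaw":0},{"x":0,"y":0,"z":0,"rx":0,"ry":0,"rz":0,"jaw":0},{"x":0,"y":0,"z":0.8,"rx":0,"ry":0,"rz":0,"jaw":0},{"x":0,"y":0,"z":0.8,"rx":0,"ry":0,"rz":0,"jaw":0},{"x":0,"y":0,"z":0,"rx":0,"ry":0,"rz":0,"jaw":0}]}}

```text
clock: 10.35
tool_pos: [0.5416, 0.2405, 0.0688]
eef_rot: [0.798, 0.603, -0.001, -0.001]
contact_force: [-0.3, -0.6, 0.3]
opening: 0.003
finger_force: 0.0
```

>>> {"method": "send_rows", "body": {"motion": [{"x":0.6,"y":0,"z":0,"rx":0,"ry":0,"rz":0,"jaw":0},{"x":0.6,"y":0,"z":0,"rx":0,"ry":0,"rz":0,"jaw":0},{"x":0.4,"y":0,"z":0,"rx":0,"ry":0,"rz":0,"jaw":0},{"x":0.4,"y":0,"z":0,"rx":0,"ry":0,"rz":0,"jaw":0},{"x":0,"y":0,"z":0,"rx":0,"ry":0,"rz":0,"jaw":0}]}}

```text
clock: 10.85
tool_pos: [0.5479, 0.2601, 0.0701]
eef_rot: [0.798, 0.603, 0.0, -0.0]
contact_force: [-2.0, -2.2, -1.5]
opening: 0.008
finger_force: 1.2
```

>>> {"method": "send_rows", "body": {"motion": [{"x":0.5,"y":0,"z":0,"rx":0,"ry":0,"rz":0,"jaw":0},{"x":0.5,"y":0,"z":0,"rx":0,"ry":0,"rz":0,"jaw":0},{"x":0.5,"y":0,"z":0,"rx":0,"ry":0,"rz":0,"jaw":0},{"x":0.5,"y":0,"z":0,"rx":0,"ry":0,"rz":0,"jaw":0},{"x":0.5,"y":0,"z":0,"rx":0,"ry":0,"rz":0,"jaw":0}]}}

```text
clock: 11.35
tool_pos: [0.5553, 0.2849, 0.0705]
eef_rot: [0.798, 0.603, 0.001, -0.0]
contact_force: [0.1, 0.1, -0.4]
opening: 0.001
finger_force: 0.0
```

```bash
cat >> h.py <<'E'
def bar(s):
    "darkness at the bar's places, handle upright / thrown"
    S=np.array([.5325,.2075]);d=np.array([np.cos(np.radians(74)),np.sin(np.radians(74))]);n=np.array([d[1],-d[0]])
    for th in np.arange(0,1.2,.1):
        v=[]
        for l in (-.02,-.01,0,.01,.02):
            u,w=w2p(s,[*(S+(.055+.061*np.sin(th))*d+l*n),.034+.061*np.cos(th)]).astype(int)
            v.append(int(s['img'][w-1:w+2,u-1:u+2].mean()) if 1<u<638 and 1<w<398 else -1)
        print(round(th,1),v)
E
python3 - <<'E'
from h import *
rec(3)
import pickle
b,a=pickle.load(open('r3.pkl','rb')); bar(b)
E
```

```text
s 0.0809 lat 0.0003 z 0.0704 [ 0.3 -0.   0.1] [ 0.01 -0.07 -0.04] [  0.2 -56.4  -3.1 -10.7  -0.   -0.   -0. ]
0.0 [76, 31, 40, 18, 21]
0.1 [25, 20, 12, 21, 20]
0.2 [32, 14, 15, 17, 14]
0.3 [31, 11, 16, 10, 12]
0.4 [29, 12, 14, 14, 16]
0.5 [31, 16, 14, 16, 67]
0.6 [31, 16, 22, 43, 128]
0.7 [31, 35, 91, 127, 127]
0.8 [24, 41, 55, 68, 67]
0.9 [25, 42, 54, 77, 79]
1.0 [24, 28, 31, 71, 88]
1.1 [18, 21, 22, 21, 31]
```

>>> {"method": "send_rows", "body": {"motion": [{"x":0,"y":0,"z":-2.5,"rx":0,"ry":0,"rz":0,"jaw":0},{"x":0,"y":0,"z":-3.5,"rx":0,"ry":0,"rz":0,"jaw":0},{"x":0,"y":0,"z":-4,"rx":0,"ry":0,"rz":0,"jaw":0},{"x":-3,"y":0,"z":0,"rx":0,"ry":0,"rz":0,"jaw":6},{"x":-3,"y":0,"z":0,"rx":0,"ry":0,"rz":0,"jaw":6}]}}

```text
clock: 11.95
tool_pos: [0.539, 0.2264, 0.1718]
eef_rot: [0.798, 0.603, 0.002, 0.0]
contact_force: [0.6, -0.9, -0.7]
opening: 0.159
finger_force: 0.0
```

>>> {"method": "send_rows", "body": {"motion": [{"x":-2,"y":0,"z":0,"rx":0,"ry":0,"rz":0,"jaw":6},{"x":0,"y":0,"z":0,"rx":0,"ry":0,"rz":0,"jaw":6},{"x":0,"y":0,"z":0,"rx":0,"ry":0,"rz":0,"jaw":6},{"x":0,"y":0,"z":0,"rx":0,"ry":0,"rz":0,"jaw":6},{"x":0,"y":0,"z":0,"rx":0,"ry":0,"rz":0,"jaw":6}]}}

```text
clock: 12.45
tool_pos: [0.533, 0.2082, 0.1702]
eef_rot: [0.797, 0.603, 0.0, -0.0]
contact_force: [-1.0, -0.0, 0.5]
opening: 0.618
finger_force: 0.0
```

```bash
python3 - <<'E'
from h import *
rec(4)
import pickle
b,a=pickle.load(open('r4.pkl','rb')); bar(a)
# lens barrel top: bright disc near prediction
print(w2p(a,[.5325,.2075,.066])); go([.5325,.2075,.061],74)
g=cv2.cvtColor(a['img'],cv2.COLOR_RGB2GRAY)
c=cv2.HoughCircles(cv2.medianBlur(g,3)[100:300,200:440],cv2.HOUGH_GRADIENT,1,8,param1=80,param2=14,minRadius=12,maxRadius=45)
print((c[0][:12]+[200,100,0]).round(1))
E
```

```text
s 0.0003 lat 0.0004 z 0.1701 [-1.2  0.5 -0.4] [-0.04 -0.12 -0.06] [ -0.  -50.   -3.5 -12.2  -0.   -0.1  -0. ]
0.0 [210, 123, 101, 119, 208]
0.1 [212, 127, 101, 126, 212]
0.2 [211, 127, 101, 124, 212]
0.3 [211, 209, 102, 209, 211]
0.4 [215, 210, 101, 210, 209]
0.5 [213, 139, 102, 161, 188]
0.6 [213, 128, 102, 127, 206]
0.7 [213, 192, 102, 207, 210]
0.8 [214, 213, 103, 205, 208]
0.9 [167, 166, 99, 173, 187]
1.0 [83, 78, 78, 78, 92]
1.1 [83, 83, 82, 81, 82]
[316.53886795 196.94763683]
t 12.55 pos [0.5329 0.2077 0.1701] yaw 74.2 tilt [0.    0.001] shift cm [-0.03 -0.04 10.91] turn [-0.    -0.001  0.004] q7 -1.08 F [-1.2  0.5 -0.4] op 5.98
[[316.5 182.5  30.9]
 [320.5 197.5  44.4]
 [316.5 173.5  34.4]
 [325.5 186.5  39.9]
 [307.5 184.5  39.9]
 [308.5 174.5  41.1]
 [328.5 197.5  44.4]
 [326.5 172.5  40. ]
 [308.5 193.5  23. ]
 [339.5 208.5  25.2]
 [338.5 127.5  34.2]
 [287.5 131.5  21.7]]
```

```bash
python3 - <<'E'
from h import *
import pickle
b,a=pickle.load(open('r4.pkl','rb')); g=cv2.cvtColor(a['img'],cv2.COLOR_RGB2GRAY)
print('col',list(zip(range(130,250,2),g[130:250:2,312:321].mean(1).astype(int))))
print('row',list(zip(range(270,364,2),g[193:201,270:364:2].mean(0).astype(int))))
for r in(.013,.028,.036):
  for z in (.066,.026,.02): print(r,z,[w2p(a,[.5325+x,.2075+y,z]).round(0) for x,y in [(r*.276,r*.961),(-r*.276,-r*.961)]])
E
```

```text
col [(130, np.int64(101)), (132, np.int64(100)), (134, np.int64(100)), (136, np.int64(101)), (138, np.int64(101)), (140, np.int64(100)), (142, np.int64(111)), (144, np.int64(109)), (146, np.int64(101)), (148, np.int64(101)), (150, np.int64(86)), (152, np.int64(75)), (154, np.int64(90)), (156, np.int64(152)), (158, np.int64(168)), (160, np.int64(168)), (162, np.int64(168)), (164, np.int64(167)), (166, np.int64(168)), (168, np.int64(167)), (170, np.int64(171)), (172, np.int64(173)), (174, np.int64(174)), (176, np.int64(174)), (178, np.int64(177)), (180, np.int64(208)), (182, np.int64(223)), (184, np.int64(222)), (186, np.int64(221)), (188, np.int64(221)), (190, np.int64(220)), (192, np.int64(221)), (194, np.int64(220)), (196, np.int64(219)), (198, np.int64(219)), (200, np.int64(218)), (202, np.int64(218)), (204, np.int64(218)), (206, np.int64(217)), (208, np.int64(217)), (210, np.int64(191)), (212, np.int64(140)), (214, np.int64(102)), (216, np.int64(147)), (218, np.int64(160)), (220, np.int64(188)), (222, np.int64(189)), (224, np.int64(201)), (226, np.int64(224)), (228, np.int64(224))
[... 1046 characters left out ...]
.int64(133)), (346, np.int64(90)), (348, np.int64(78)), (350, np.int64(84)), (352, np.int64(120)), (354, np.int64(179)), (356, np.int64(199)), (358, np.int64(199)), (360, np.int64(200)), (362, np.int64(198))]
0.013 0.066 [array([317., 181.]), array([316., 213.])]
0.013 0.026 [array([317., 170.]), array([316., 199.])]
0.013 0.02 [array([316., 169.]), array([316., 197.])]
0.028 0.066 [array([317., 161.]), array([316., 231.])]
0.028 0.026 [array([317., 153.]), array([316., 215.])]
0.028 0.02 [array([317., 152.]), array([316., 213.])]
0.036 0.066 [array([317., 150.]), array([316., 240.])]
0.036 0.026 [array([317., 144.]), array([316., 223.])]
0.036 0.02 [array([317., 143.]), array([316., 221.])]
```

The handle reads as thrown (1.1 rad). I'll grasp the lens barrel now.

>>> {"method": "send_rows", "body": {"motion": [{"x":0.1,"y":0,"z":3,"rx":0,"ry":0,"rz":0,"jaw":6},{"x":0,"y":0,"z":3,"rx":0,"ry":0,"rz":0,"jaw":6},{"x":0,"y":0,"z":3,"rx":0,"ry":0,"rz":0,"jaw":6},{"x":0,"y":0,"z":1.9,"rx":0,"ry":0,"rz":0,"jaw":6},{"x":0,"y":0,"z":0,"rx":0,"ry":0,"rz":0,"jaw":6}]}}

```text
clock: 13.05
tool_pos: [0.5314, 0.2072, 0.0587]
eef_rot: [0.798, 0.603, -0.002, -0.0]
contact_force: [-0.1, 0.0, -0.1]
opening: 0.682
finger_force: 0.0
```

>>> {"method": "send_rows", "body": {"motion": [{"x":0,"y":0,"z":0,"rx":0,"ry":0,"rz":0,"jaw":2},{"x":0,"y":0,"z":0,"rx":0,"ry":0,"rz":0,"jaw":2},{"x":0,"y":0,"z":0,"rx":0,"ry":0,"rz":0,"jaw":2},{"x":0,"y":0,"z":0,"rx":0,"ry":0,"rz":0,"jaw":2},{"x":0,"y":0,"z":0,"rx":0,"ry":0,"rz":0,"jaw":2}], "grip_force": 20}}

```text
clock: 13.55
tool_pos: [0.5335, 0.2075, 0.0618]
eef_rot: [0.798, 0.603, 0.0, 0.0]
contact_force: [0.1, -0.0, -0.4]
opening: 0.254
finger_force: 0.0
```

```bash
python3 -c "
from h import *
go([.533,.209,.16],74); print(get_state()['finger_force'])"
```

```text
t 13.55 pos [0.5335 0.2075 0.0618] yaw 74.1 tilt [0.001 0.   ] shift cm [ 0.13 -0.08 -9.82] turn [ 0.001 -0.001  0.002] q7 -1.16 F [ 0.1 -0.  -0.4] op 2.23
0.0
```

The jaws closed to 22 mm with no force, so they shut above the 26 mm barrel. Together with the handle slip, this means the fingertips sit about 20 mm higher than I assumed. I'll reopen and go lower; TCP z 0.040 clears the flange either way.

>>> {"method": "send_rows", "body": {"motion": [{"x":0,"y":0,"z":0,"rx":0,"ry":0,"rz":0,"jaw":5.5},{"x":0,"y":0,"z":0,"rx":0,"ry":0,"rz":0,"jaw":5.5},{"x":0,"y":0,"z":0,"rx":0,"ry":0,"rz":0,"jaw":5.5},{"x":0,"y":0,"z":0,"rx":0,"ry":0,"rz":0,"jaw":5.5},{"x":0,"y":0,"z":0,"rx":0,"ry":0,"rz":0,"jaw":5.5}]}}

```text
clock: 14.05
tool_pos: [0.5332, 0.2075, 0.0612]
eef_rot: [0.798, 0.603, -0.0, 0.0]
contact_force: [-0.4, -0.3, 0.6]
opening: 0.617
finger_force: 0.0
```

>>> {"method": "send_rows", "body": {"motion": [{"x":0,"y":0,"z":0.5,"rx":0,"ry":0,"rz":0,"jaw":5.5},{"x":0,"y":0,"z":0.5,"rx":0,"ry":0,"rz":0,"jaw":5.5},{"x":0,"y":0,"z":0.5,"rx":0,"ry":0,"rz":0,"jaw":5.5},{"x":0,"y":0,"z":0.5,"rx":0,"ry":0,"rz":0,"jaw":5.5},{"x":0,"y":0,"z":0,"rx":0,"ry":0,"rz":0,"jaw":5.5}]}}

```text
clock: 14.55
tool_pos: [0.5326, 0.2072, 0.0403]
eef_rot: [0.798, 0.603, -0.001, -0.0]
contact_force: [0.2, 0.7, 0.7]
opening: 0.625
finger_force: 0.0
```

>>> {"method": "send_rows", "body": {"motion": [{"x":0,"y":0,"z":0,"rx":0,"ry":0,"rz":0,"jaw":2},{"x":0,"y":0,"z":0,"rx":0,"ry":0,"rz":0,"jaw":2},{"x":0,"y":0,"z":0,"rx":0,"ry":0,"rz":0,"jaw":2},{"x":0,"y":0,"z":0,"rx":0,"ry":0,"rz":0,"jaw":2},{"x":0,"y":0,"z":0,"rx":0,"ry":0,"rz":0,"jaw":2}]}}

```text
clock: 15.05
tool_pos: [0.5334, 0.2075, 0.0414]
eef_rot: [0.798, 0.603, 0.0, 0.0]
contact_force: [-0.3, 0.4, 1.2]
opening: 0.289
finger_force: 20.0
```

```bash
python3 - <<'E'
from h import *
rec(5);go([.533,.209,.16],74); print(get_state()['finger_force'])
E
```

```text
s 0.0003 lat 0.0008 z 0.0414 [ 0.2 -0.8  1.5] [-0.03 -0.02  0.01] [ -0.1 -52.9  -2.3  -7.5  -0.   -0.1   0. ]
t 15.15 pos [0.5334 0.2075 0.0414] yaw 74.1 tilt [0. 0.] shift cm [  0.14  -0.07 -11.86] turn [ 0.    -0.     0.002] q7 -1.18 F [ 0.2 -0.8  1.5] op 2.57
20.00012308359146
```

The lens is gripped (25.7 mm, 20 N). I'll lift it and carry it to just short of the housing to look.

>>> {"method": "send_rows", "body": {"motion": [{"x":0,"y":0,"z":-0.5,"rx":0,"ry":0,"rz":0,"jaw":2},{"x":0,"y":0,"z":-1.5,"rx":0,"ry":0,"rz":0,"jaw":2},{"x":0,"y":0,"z":-3,"rx":0,"ry":0,"rz":0,"jaw":2},{"x":0,"y":0,"z":-3,"rx":0,"ry":0,"rz":0,"jaw":2},{"x":-1,"y":0,"z":-2,"rx":0,"ry":0,"rz":0,"jaw":2}]}}

```text
clock: 15.65
tool_pos: [0.5311, 0.1999, 0.1435]
eef_rot: [0.797, 0.603, 0.002, -0.0]
contact_force: [-0.1, 0.7, -0.5]
opening: 0.287
finger_force: 20.0
```

>>> {"method": "send_rows", "body": {"motion": [{"x":-2.5,"y":0.4,"z":0,"rx":0,"ry":0,"rz":0,"jaw":2},{"x":-3.5,"y":0.4,"z":0,"rx":0,"ry":0,"rz":0,"jaw":2},{"x":-3.5,"y":0.4,"z":0,"rx":0,"ry":0,"rz":0,"jaw":2},{"x":-3.5,"y":0.4,"z":0,"rx":0,"ry":0,"rz":0,"jaw":2},{"x":-3.5,"y":0.4,"z":0,"rx":0,"ry":0,"rz":0,"jaw":2}]}}

```text
clock: 16.15
tool_pos: [0.5042, 0.0323, 0.1415]
eef_rot: [0.798, 0.603, -0.0, 0.0]
contact_force: [1.1, -1.3, -0.4]
opening: 0.286
finger_force: 20.0
```

>>> {"method": "send_rows", "body": {"motion": [{"x":-3.5,"y":0.4,"z":0,"rx":0,"ry":0,"rz":0,"jaw":2},{"x":-3.5,"y":0.4,"z":0,"rx":0,"ry":0,"rz":0,"jaw":2},{"x":-3,"y":0.4,"z":0,"rx":0,"ry":0,"rz":0,"jaw":2},{"x":-1.7,"y":0.4,"z":0,"rx":0,"ry":0,"rz":0,"jaw":2},{"x":0,"y":0,"z":0,"rx":0,"ry":0,"rz":0,"jaw":2}]}}

```text
clock: 16.65
tool_pos: [0.4872, -0.0867, 0.1412]
eef_rot: [0.8, 0.6, -0.001, 0.001]
contact_force: [0.1, 0.5, -0.2]
opening: 0.282
finger_force: 20.0
```

```bash
python3 - <<'E'
from h import *
import pickle
s=snap('wrist','w7.png');pickle.dump((s,snapshot('side')),open('w7.pkl','wb')); go([.4984,-.0420,.1],74); print(get_state()['finger_force'])
C=np.array([.4984,-.0420])
u0,v0=w2p(s,[*C,.048]); g=cv2.medianBlur(cv2.cvtColor(s['img'],cv2.COLOR_RGB2GRAY),3); print(u0,v0)
# dark spots (slots) and radial profiles in the rim plane
for a in range(0,360,20):
    p=[]
    for r in range(22,64,2):
        u,v=w2p(s,[C[0]+r/1e3*np.cos(np.radians(a)),C[1]+r/1e3*np.sin(np.radians(a)),.048]).astype(int)
        p.append(int(g[v,u]) if 0<=u<640 and 0<=v<400 else -1)
    print(a,p)
E
```

```text
t 16.75 pos [ 0.4882 -0.0825  0.1415] yaw 74.1 tilt [0.001 0.001] shift cm [ 4.17 -0.13  4.15] turn [ 0.    -0.001  0.002] q7 -0.71 F [ 0.   0.1 -1. ] op 2.55
20.000096261501312
314.57251952684896 137.28998035872104
0 [227, 228, 231, 222, 109, 218, 233, 233, 231, 231, 228, 226, 219, 226, 214, 213, 214, 215, 210, 212, 216]
20 [231, 227, 227, 203, 142, 115, 231, 234, 234, 232, 232, 224, 223, 217, 229, 215, 215, 212, 214, 214, 209]
40 [228, 227, 227, 212, 145, 144, 153, 233, 234, 235, 235, 232, 224, 223, 224, 233, 222, 214, 214, 212, 213]
60 [229, 228, 229, 228, 226, 159, 141, 111, 112, 108, 93, 141, 217, 235, 227, 237, 238, 220, 206, 207, 207]
80 [228, 227, 232, 229, 226, 163, 139, 126, 136, 117, 94, 111, 206, 234, 227, 227, 237, 232, 213, 213, 213]
100 [227, 226, 224, 164, 146, 145, 136, 191, 236, 237, 237, 233, 218, 236, 228, 238, 235, 219, 212, 212, 211]
120 [228, 228, 215, 144, 143, 129, 161, 233, 234, 234, 235, 231, 226, 226, 229, 234, 214, 207, 207, 206, 206]
140 [227, 227, 221, 144, 134, 106, 231, 232, 230, 230, 228, 223, 222, 216, 218, 204, 205, 205, 206, 207, 203]
160 [229, 22
[... 384 characters left out ...]
, 212, 214, 213, 213, 211, 214, 213, 211]
240 [113, 127, 191, 227, 228, 227, 227, 232, 225, 193, 226, 227, 227, 226, 227, 226, 225, 226, 223, 221, 211]
260 [106, 126, 214, 231, 231, 227, 226, 220, 214, 218, 215, 202, 196, 197, 196, 196, 196, 197, 196, 197, 189]
280 [119, 120, 180, 226, 225, 224, 224, 228, 224, 189, 148, 201, 198, 190, 220, 223, 217, 206, 198, 201, 202]
300 [198, 99, 116, 122, 114, 119, 136, 191, 229, 213, 191, 214, 215, 214, 212, 212, 211, 212, 214, 213, 213]
320 [228, 172, 104, 123, 122, 121, 123, 132, 225, 224, 209, 212, 211, 213, 212, 212, 212, 212, 212, 211, 210]
340 [227, 226, 169, 101, 166, 224, 226, 227, 227, 227, 224, 216, 219, 212, 211, 212, 213, 210, 215, 212, 211]
```

The wrist profile gives the rim centre at (0.500, -0.037), consistent with the earlier wrist view. I'll move over it and lower in steps, watching the force.

>>> {"method": "send_rows", "body": {"motion": [{"x":1.5,"y":-0.1,"z":0,"rx":0,"ry":0,"rz":0,"jaw":2},{"x":2,"y":0,"z":0,"rx":0,"ry":0,"rz":0,"jaw":2},{"x":1.1,"y":0,"z":1.5,"rx":0,"ry":0,"rz":0,"jaw":2},{"x":0,"y":0,"z":2.5,"rx":0,"ry":0,"rz":0,"jaw":2},{"x":0,"y":0,"z":2.2,"rx":0,"ry":0,"rz":0,"jaw":2}]}}

```text
clock: 17.25
tool_pos: [0.5002, -0.0355, 0.0788]
eef_rot: [0.797, 0.604, 0.001, -0.0]
contact_force: [0.7, -0.5, 0.1]
opening: 0.286
finger_force: 20.0
```

>>> {"method": "send_rows", "body": {"motion": [{"x":0,"y":0,"z":0,"rx":0,"ry":0,"rz":0,"jaw":2},{"x":0,"y":0,"z":0,"rx":0,"ry":0,"rz":0,"jaw":2},{"x":0,"y":0,"z":0,"rx":0,"ry":0,"rz":0,"jaw":2},{"x":0,"y":0,"z":0,"rx":0,"ry":0,"rz":0,"jaw":2},{"x":0,"y":0,"z":0,"rx":0,"ry":0,"rz":0,"jaw":2}]}}

```text
clock: 17.75
tool_pos: [0.5001, -0.0388, 0.08]
eef_rot: [0.798, 0.603, 0.001, 0.0]
contact_force: [0.8, -0.8, -1.2]
opening: 0.284
finger_force: 20.0
```

```bash
python3 - <<'E'
from h import *
import pickle
pickle.dump((snapshot('wrist'),snapshot('side')),open('w8.pkl','wb')); go([.4997,-.0380,.0414],74)
E
```

```text
t 17.85 pos [ 0.4999 -0.0389  0.0797] yaw 74.1 tilt [ 0.001 -0.   ] shift cm [ 0.08 -0.05  3.83] turn [ 0.001 -0.     0.002] q7 -0.86 F [ 0.3 -0.5 -0.4] op 2.53
```

>>> {"method": "send_rows", "body": {"motion": [{"x":0.1,"y":0,"z":0.5,"rx":0,"ry":0,"rz":0,"jaw":2},{"x":0,"y":0,"z":0.5,"rx":0,"ry":0,"rz":0,"jaw":2},{"x":0,"y":0,"z":0.3,"rx":0,"ry":0,"rz":0,"jaw":2},{"x":0,"y":0,"z":0.3,"rx":0,"ry":0,"rz":0,"jaw":2},{"x":0,"y":0,"z":0.3,"rx":0,"ry":0,"rz":0,"jaw":2}]}}

```text
clock: 18.35
tool_pos: [0.4998, -0.0378, 0.0598]
eef_rot: [0.798, 0.603, -0.0, -0.0]
contact_force: [-0.3, -0.1, -0.5]
opening: 0.284
finger_force: 20.0
```

>>> {"method": "send_rows", "body": {"motion": [{"x":0,"y":0,"z":0.3,"rx":0,"ry":0,"rz":0,"jaw":2},{"x":0,"y":0,"z":0.3,"rx":0,"ry":0,"rz":0,"jaw":2},{"x":0,"y":0,"z":0.3,"rx":0,"ry":0,"rz":0,"jaw":2},{"x":0,"y":0,"z":0.3,"rx":0,"ry":0,"rz":0,"jaw":2},{"x":0,"y":0,"z":0.2,"rx":0,"ry":0,"rz":0,"jaw":2}]}}

```text
clock: 18.85
tool_pos: [0.4998, -0.0378, 0.0459]
eef_rot: [0.798, 0.603, -0.0, 0.0]
contact_force: [-0.1, -0.1, -0.2]
opening: 0.285
finger_force: 20.0
```

```bash
python3 -c "
from h import *
go([.4997,-.0380,.0414],74)"
```

```text
t 18.85 pos [ 0.4998 -0.0378  0.0459] yaw 74.1 tilt [-0. -0.] shift cm [-0.02 -0.    0.45] turn [-0.     0.     0.002] q7 -0.89 F [-0.1 -0.1 -0.2] op 2.51
```

>>> {"method": "send_rows", "body": {"motion": [{"x":0,"y":0,"z":0.15,"rx":0,"ry":0,"rz":0,"jaw":2},{"x":0,"y":0,"z":0.1,"rx":0,"ry":0,"rz":0,"jaw":2},{"x":0,"y":0,"z":0.1,"rx":0,"ry":0,"rz":0,"jaw":2},{"x":0,"y":0,"z":0.05,"rx":0,"ry":0,"rz":0,"jaw":2},{"x":0,"y":0,"z":0,"rx":0,"ry":0,"rz":0,"jaw":2}]}}

```text
clock: 19.35
tool_pos: [0.4999, -0.0378, 0.0422]
eef_rot: [0.798, 0.603, -0.0, 0.0]
contact_force: [0.9, -0.5, -0.5]
opening: 0.287
finger_force: 20.0
```

>>> {"method": "send_rows", "body": {"motion": [{"x":0,"y":0,"z":0.05,"rx":0,"ry":0,"rz":0,"jaw":2},{"x":0,"y":0,"z":0.05,"rx":0,"ry":0,"rz":0,"jaw":2},{"x":0,"y":0,"z":0.05,"rx":0,"ry":0,"rz":0,"jaw":2},{"x":0,"y":0,"z":0,"rx":0,"ry":0,"rz":0,"jaw":2},{"x":0,"y":0,"z":0,"rx":0,"ry":0,"rz":0,"jaw":2}]}}

```text
clock: 19.85
tool_pos: [0.4999, -0.0378, 0.0413]
eef_rot: [0.798, 0.603, 0.0, 0.0]
contact_force: [0.0, 0.0, 6.1]
opening: 0.283
finger_force: 20.0
```

```bash
python3 -c "
from h import *
go([.4997,-.0380,.0414],74)"
```

```text
t 19.85 pos [ 0.4999 -0.0378  0.0413] yaw 74.1 tilt [ 0.001 -0.   ] shift cm [-0.02 -0.02 -0.01] turn [0.001 0.    0.002] q7 -0.89 F [0.  0.  6.1] op 2.49
```

The lens is seated, with 6 N of contact at the expected height. I'll release it and rise.

>>> {"method": "send_rows", "body": {"motion": [{"x":0,"y":0,"z":-0.05,"rx":0,"ry":0,"rz":0,"jaw":2},{"x":0,"y":0,"z":0,"rx":0,"ry":0,"rz":0,"jaw":3.5},{"x":0,"y":0,"z":0,"rx":0,"ry":0,"rz":0,"jaw":3.5},{"x":0,"y":0,"z":0,"rx":0,"ry":0,"rz":0,"jaw":3.5},{"x":0,"y":0,"z":0,"rx":0,"ry":0,"rz":0,"jaw":3.5}]}}

```text
clock: 20.35
tool_pos: [0.4998, -0.0378, 0.0411]
eef_rot: [0.798, 0.603, -0.0, -0.0]
contact_force: [-0.4, 0.8, -1.1]
opening: 0.396
finger_force: 0.0
```

>>> {"method": "send_rows", "body": {"motion": [{"x":0,"y":0,"z":-0.5,"rx":0,"ry":0,"rz":0,"jaw":3.6},{"x":0,"y":0,"z":-1.5,"rx":0,"ry":0,"rz":0,"jaw":4.5},{"x":0,"y":0,"z":-3,"rx":0,"ry":0,"rz":0,"jaw":7},{"x":0,"y":0,"z":-4,"rx":0,"ry":0,"rz":0,"jaw":7.5},{"x":0,"y":0,"z":-4,"rx":0,"ry":0,"rz":0,"jaw":7.5}]}}

```text
clock: 20.85
tool_pos: [0.4992, -0.0378, 0.1727]
eef_rot: [0.798, 0.603, -0.001, -0.0]
contact_force: [0.7, -1.2, -0.6]
opening: 0.751
finger_force: 0.0
```

>>> {"method": "send_rows", "body": {"motion": [{"x":-2,"y":0,"z":0,"rx":0,"ry":0,"rz":0,"jaw":7.5},{"x":-2,"y":0,"z":0,"rx":0,"ry":0,"rz":0,"jaw":7.5},{"x":0,"y":0,"z":0,"rx":0,"ry":0,"rz":0,"jaw":7.5},{"x":0,"y":0,"z":0,"rx":0,"ry":0,"rz":0,"jaw":7.5},{"x":0,"y":0,"z":0,"rx":0,"ry":0,"rz":0,"jaw":7.5}]}}

```text
clock: 21.35
tool_pos: [0.4892, -0.075, 0.1712]
eef_rot: [0.798, 0.603, 0.0, -0.0]
contact_force: [-0.4, -0.0, -0.2]
opening: 0.848
finger_force: 0.0
```

```bash
cat >> h.py <<'E'
def polar(s,C,z,angs,rs):
    g=cv2.medianBlur(cv2.cvtColor(s['img'],cv2.COLOR_RGB2GRAY),3)
    for a in angs:
        P=[w2p(s,[C[0]+r*np.cos(np.radians(a)),C[1]+r*np.sin(np.radians(a)),z]).astype(int) for r in rs]
        print(a,[int(g[v,u]) if 0<=u<640 and 0<=v<400 else -1 for u,v in P])
E
python3 - <<'E'
from h import *
import pickle
s=snapshot('wrist');pickle.dump((s,snapshot('side')),open('w9.pkl','wb')); go([.4345,-.2360,.18],74)
print('lens top'); polar(s,[.5,-.037],.066,range(0,360,30),np.arange(.006,.024,.002))
print('slots r=36'); 
g=cv2.cvtColor(s['img'],cv2.COLOR_RGB2GRAY)
print([(a,int(g[tuple(w2p(s,[.5+.0355*np.cos(np.radians(a)),-.037+.0355*np.sin(np.radians(a)),.048]).astype(int)[::-1])])) for a in range(0,360,5)])
E
```

```text
t 21.45 pos [ 0.4892 -0.075   0.1711] yaw 74.2 tilt [0.    0.001] shift cm [-16.98  -0.89  -0.9 ] turn [-0.    -0.001  0.004] q7 -0.69 F [ 0.4  0.7 -0.4] op 7.49
lens top
0 [216, 217, 216, 195, 189, 190, 191, 191, 191]
30 [218, 218, 218, 184, 183, 193, 193, 192, 193]
60 [220, 221, 222, 203, 178, 194, 195, 195, 195]
90 [221, 222, 223, 203, 179, 194, 196, 196, 196]
120 [219, 220, 221, 215, 184, 191, 193, 194, 195]
150 [217, 218, 218, 211, 191, 191, 191, 191, 191]
180 [216, 216, 216, 206, 190, 191, 189, 189, 195]
210 [216, 215, 214, 197, 189, 190, 190, 189, 208]
240 [215, 214, 213, 198, 189, 189, 189, 203, 192]
270 [215, 213, 214, 195, 190, 189, 187, 171, 170]
300 [215, 214, 212, 194, 189, 190, 189, 182, 179]
330 [215, 215, 214, 194, 189, 190, 190, 190, 194]
slots r=36
[(0, 230), (5, 221), (10, 223), (15, 223), (20, 227), (25, 224), (30, 225), (35, 225), (40, 227), (45, 224), (50, 214), (55, 87), (60, 89), (65, 99), (70, 96), (75, 107), (80, 91), (85, 89), (90, 129), (95, 228), (100, 224), (105, 225), (110, 227), (115, 226), (120, 222), (125, 224), (130, 227), (135, 224), (140, 226), (145, 225), (150, 221), (155, 221), (160, 224), (165, 222), (170, 214), (175, 104), (180, 106), (185, 106), (190, 110), (195, 106), (200, 111), (205, 107), (210, 193), (215, 218), (220, 228), (225, 218), (230, 224), (235, 217), (240, 228), (245, 215), (250, 227), (255, 215), (260, 223), (265, 216), (270, 225), (275, 214), (280, 222), (285, 215), (290, 161), (295, 105), (300, 102), (305, 106), (310, 110), (315, 107), (320, 112), (325, 98), (330, 214), (335, 218), (340, 227), (345, 219), (350, 220), (355, 220)]
```

The lens stands upright and centred at (0.500, -0.037). The slots are centred at 70.7°, 190.7° and 310.7°. On to the ring.

>>> {"method": "send_rows", "body": {"motion": [{"x":-3.8,"y":0,"z":0,"rx":0,"ry":0,"rz":0,"jaw":7.5},{"x":-3.8,"y":-0.2,"z":0,"rx":0,"ry":0,"rz":0,"jaw":7.5},{"x":-3.8,"y":-0.2,"z":0,"rx":0,"ry":0,"rz":0,"jaw":7.5},{"x":-3.8,"y":-0.2,"z":0,"rx":0,"ry":0,"rz":0,"jaw":7.5},{"x":-3.8,"y":-0.2,"z":0,"rx":0,"ry":0,"rz":0,"jaw":7.5}]}}

```text
clock: 21.95
tool_pos: [0.4292, -0.2574, 0.1711]
eef_rot: [0.797, 0.603, 0.0, -0.0]
contact_force: [0.6, -0.2, -0.6]
opening: 0.848
finger_force: 0.0
```

>>> {"method": "send_rows", "body": {"motion": [{"x":0,"y":0,"z":0,"rx":0,"ry":0,"rz":0.145,"jaw":7.5},{"x":0,"y":0,"z":0,"rx":0,"ry":0,"rz":0.145,"jaw":7.5},{"x":0,"y":0,"z":0,"rx":0,"ry":0,"rz":0.145,"jaw":7.5},{"x":0,"y":0,"z":0,"rx":0,"ry":0,"rz":0.145,"jaw":7.5},{"x":0,"y":0,"z":0,"rx":0,"ry":0,"rz":0,"jaw":7.5}]}}

```text
clock: 22.45
tool_pos: [0.4298, -0.2561, 0.1712]
eef_rot: [0.937, 0.35, -0.0, 0.0]
contact_force: [-0.2, -0.4, -0.5]
opening: 0.852
finger_force: 0.0
```

>>> {"method": "send_rows", "body": {"motion": [{"x":0,"y":0,"z":0,"rx":0,"ry":0,"rz":0,"jaw":7.5},{"x":0,"y":0,"z":0,"rx":0,"ry":0,"rz":0,"jaw":7.5},{"x":0,"y":0,"z":0,"rx":0,"ry":0,"rz":0,"jaw":7.5},{"x":0,"y":0,"z":0,"rx":0,"ry":0,"rz":0,"jaw":7.5},{"x":0,"y":0,"z":0,"rx":0,"ry":0,"rz":0,"jaw":7.5}]}}

```text
clock: 22.95
tool_pos: [0.4292, -0.2569, 0.1712]
eef_rot: [0.937, 0.35, 0.0, -0.0]
contact_force: [-0.1, -0.0, 0.1]
opening: 0.851
finger_force: 0.0
```

```bash
python3 - <<'E'
from h import *
import pickle
s=snapshot('wrist');pickle.dump((s,snapshot('side')),open('w10.pkl','wb')); C=[.4345,-.2355]; go([*C,.18],40)
print('ring top'); polar(s,C,.04,range(0,360,30),np.arange(.012,.044,.002))
E
```

```text
t 23.05 pos [ 0.4292 -0.2569  0.1712] yaw 40.9 tilt [ 0. -0.] shift cm [ 1.8  -1.27 -0.88] turn [0.    0.    0.016] q7 -0.76 F [ 0.3 -1.2  0.6] op 7.48
ring top
0 [203, 202, 202, 195, 184, 200, 204, 194, 105, 149, 200, 203, 203, 201, 201, 199]
30 [202, 198, 161, 129, 157, 202, 215, 193, 108, 116, 198, 201, 203, 202, 202, 204]
60 [155, 129, 127, 128, 155, 210, 224, 223, 127, 182, 203, 205, 206, 202, 199, 200]
90 [128, 128, 127, 128, 142, 201, 214, 213, 172, 203, 204, 204, 203, 204, 204, 204]
120 [126, 127, 110, 96, 122, 192, 201, 201, 161, 190, 197, 198, 201, 203, 205, 205]
150 [128, 109, 95, 96, 123, 192, 197, 193, 172, 200, 200, 202, 201, 203, 204, 204]
180 [119, 99, 101, 100, 126, 192, 196, 193, 170, 198, 201, 202, 202, 203, 200, 197]
210 [147, 110, 110, 109, 131, 201, 197, 189, 173, 171, 126, 124, 123, 124, 125, 125]
240 [147, 116, 115, 116, 125, 208, 199, 190, 167, 182, 172, 142, 124, 124, 123, 123]
270 [197, 164, 117, 117, 176, 203, 197, 187, 121, 122, 176, 194, 198, 197, 197, 196]
300 [199, 198, 190, 118, 156, 199, 195, 185, 126, 125, 129, 156, 195, 195, 194, 196]
330 [201, 201, 200, 197, 181, 195, 196, 187, 120, 126, 150, 198, 201, 201, 202, 202]
```

```bash
python3 - <<'E'
from h import *
import pickle
s,_=pickle.load(open('w10.pkl','rb')); C=[.4345,-.2355]
g=cv2.cvtColor(s['img'],cv2.COLOR_RGB2GRAY).astype(float)
M=np.array([[g[tuple(w2p(s,[C[0]+r*np.cos(np.radians(a)),C[1]+r*np.sin(np.radians(a)),.005]).round().astype(int)[::-1])] for a in range(0,360,3)] for r in np.arange(.031,.040,.001)])
for i,r in enumerate(np.arange(31,40)): print(r,[int(x) for x in M[i]])
E
```

```text
31 [204, 202, 201, 201, 185, 136, 183, 210, 192, 194, 201, 200, 203, 200, 201, 201, 201, 198, 200, 197, 201, 206, 206, 202, 204, 203, 204, 203, 200, 200, 198, 200, 200, 202, 187, 193, 182, 167, 169, 157, 157, 170, 179, 182, 194, 195, 194, 199, 200, 200, 197, 195, 195, 196, 199, 196, 198, 198, 200, 201, 196, 191, 192, 194, 196, 199, 204, 193, 200, 199, 205, 206, 208, 206, 208, 210, 209, 207, 209, 203, 205, 202, 202, 203, 197, 198, 196, 195, 194, 195, 194, 172, 165, 147, 164, 155, 124, 115, 120, 121, 119, 120, 127, 125, 127, 128, 130, 125, 139, 160, 178, 163, 182, 198, 203, 203, 203, 201, 200, 201]
32 [203, 204, 202, 202, 170, 142, 177, 211, 192, 193, 202, 200, 200, 201, 200, 202, 200, 199, 199, 198, 200, 201, 208, 202, 204, 204, 204, 202, 200, 201, 200, 199, 201, 203, 204, 198, 202, 190, 194, 169, 177, 172, 170, 155, 168, 171, 178, 194, 193, 198, 196, 195, 196, 197, 197, 195, 198, 198, 199, 203, 195, 195, 198, 200, 200, 201, 203, 202, 201, 203, 201, 205, 205, 203, 204, 205, 203, 199, 202, 199, 199, 197, 200, 196, 197, 185, 188, 195, 187, 183, 175, 172, 153, 135, 136, 127, 116, 123, 12
[... 3635 characters left out ...]
, 198, 195, 196, 200, 201, 201, 201, 201, 202, 203, 204, 204, 202, 201, 201, 203, 202, 202, 201]
39 [198, 200, 199, 199, 200, 201, 201, 200, 203, 205, 203, 203, 202, 204, 204, 203, 202, 200, 200, 202, 200, 202, 202, 204, 207, 203, 205, 204, 202, 200, 199, 201, 204, 203, 203, 201, 203, 202, 203, 202, 202, 197, 196, 198, 202, 204, 206, 204, 202, 205, 202, 201, 201, 200, 199, 200, 202, 202, 197, 199, 198, 183, 191, 196, 178, 194, 183, 179, 191, 177, 171, 195, 185, 187, 183, 177, 184, 183, 186, 192, 195, 190, 157, 189, 169, 174, 175, 160, 191, 139, 156, 181, 148, 191, 193, 183, 198, 191, 189, 193, 194, 198, 196, 199, 200, 201, 201, 201, 202, 201, 203, 203, 203, 201, 203, 200, 200, 199, 202, 200]
```

The ring is centred at (0.4345, -0.2355) with studs at about 18.8° and 138.8°, so it needs +52° at the housing. The finger separation in the wrist image puts the fingertips 10.6 mm above the TCP. I'll descend to TCP z 0.016 and grip.

>>> {"method": "send_rows", "body": {"motion": [{"x":1.8,"y":-1.3,"z":2,"rx":0,"ry":0,"rz":0,"jaw":7.5},{"x":0,"y":0,"z":4,"rx":0,"ry":0,"rz":0,"jaw":7.5},{"x":0,"y":0,"z":4,"rx":0,"ry":0,"rz":0,"jaw":7.5},{"x":0,"y":0,"z":3.5,"rx":0,"ry":0,"rz":0,"jaw":7.5},{"x":0,"y":0,"z":1,"rx":0,"ry":0,"rz":0,"jaw":7.5}]}}

```text
clock: 23.55
tool_pos: [0.4329, -0.2343, 0.0235]
eef_rot: [0.937, 0.35, -0.002, -0.002]
contact_force: [-0.8, -0.3, 1.3]
opening: 0.851
finger_force: 0.0
```

>>> {"method": "send_rows", "body": {"motion": [{"x":0,"y":0,"z":1,"rx":0,"ry":0,"rz":0,"jaw":7.5},{"x":0,"y":0,"z":0,"rx":0,"ry":0,"rz":0,"jaw":7.5},{"x":0,"y":0,"z":0,"rx":0,"ry":0,"rz":0,"jaw":5},{"x":0,"y":0,"z":0,"rx":0,"ry":0,"rz":0,"jaw":5},{"x":0,"y":0,"z":0,"rx":0,"ry":0,"rz":0,"jaw":5}], "grip_force": 30}}

```text
clock: 24.05
tool_pos: [0.4351, -0.2357, 0.0173]
eef_rot: [0.937, 0.349, 0.001, 0.001]
contact_force: [-0.6, 0.1, 4.3]
opening: 0.627
finger_force: 30.0
```

>>> {"method": "send_rows", "body": {"motion": [{"x":0,"y":0,"z":0,"rx":0,"ry":0,"rz":0,"jaw":5},{"x":0,"y":0,"z":0,"rx":0,"ry":0,"rz":0,"jaw":5},{"x":0,"y":0,"z":0,"rx":0,"ry":0,"rz":0,"jaw":5},{"x":0,"y":0,"z":0,"rx":0,"ry":0,"rz":0,"jaw":5},{"x":0,"y":0,"z":0,"rx":0,"ry":0,"rz":0,"jaw":5}]}}

```text
clock: 24.55
tool_pos: [0.4351, -0.2357, 0.0173]
eef_rot: [0.937, 0.349, 0.001, 0.001]
contact_force: [0.1, 0.6, 7.0]
opening: 0.625
finger_force: 30.0
```

```bash
python3 -c "
from h import *
go([.4345,-.2355,.016],40.9); print(get_state()['finger_force'])"
```

```text
t 24.55 pos [ 0.4351 -0.2357  0.0173] yaw 40.9 tilt [ 0.002 -0.001] shift cm [-0.03 -0.05  0.13] turn [ 0.002 -0.001 -0.   ] q7 -0.92 F [0.1 0.6 7. ] op 5.51
30.001176302321255
```

>>> {"method": "send_rows", "body": {"motion": [{"x":0,"y":0,"z":-0.5,"rx":0,"ry":0,"rz":0,"jaw":5},{"x":0,"y":0,"z":-1.5,"rx":0,"ry":0,"rz":0,"jaw":5},{"x":0,"y":0,"z":-2.5,"rx":0,"ry":0,"rz":0,"jaw":5},{"x":0,"y":0,"z":-2.5,"rx":0,"ry":0,"rz":0,"jaw":5},{"x":0,"y":0,"z":-2.5,"rx":0,"ry":0,"rz":0,"jaw":5}]}}

```text
clock: 25.05
tool_pos: [0.4338, -0.2351, 0.1123]
eef_rot: [0.937, 0.349, -0.0, -0.0]
contact_force: [-0.0, -0.8, -2.5]
opening: 0.621
finger_force: 30.0
```

>>> {"method": "send_rows", "body": {"motion": [{"x":2.6,"y":-1.5,"z":0,"rx":0,"ry":0,"rz":0,"jaw":5},{"x":3.3,"y":-2,"z":0,"rx":0,"ry":0,"rz":0,"jaw":5},{"x":3.3,"y":-2,"z":0,"rx":0,"ry":0,"rz":0,"jaw":5},{"x":3.3,"y":-2,"z":0,"rx":0,"ry":0,"rz":0,"jaw":5},{"x":3.3,"y":-2,"z":0,"rx":0,"ry":0,"rz":0,"jaw":5}]}}

```text
clock: 25.55
tool_pos: [0.4915, -0.0585, 0.1115]
eef_rot: [0.937, 0.349, -0.0, -0.0]
contact_force: [-0.1, -1.1, -0.9]
opening: 0.629
finger_force: 30.0
```

>>> {"method": "send_rows", "body": {"motion": [{"x":2.1,"y":-1.3,"z":0,"rx":0,"ry":0,"rz":-0.12,"jaw":5},{"x":0,"y":0,"z":0,"rx":0,"ry":0,"rz":-0.13,"jaw":5},{"x":0,"y":0,"z":0,"rx":0,"ry":0,"rz":-0.13,"jaw":5},{"x":0,"y":0,"z":0,"rx":0,"ry":0,"rz":-0.13,"jaw":5},{"x":0,"y":0,"z":0,"rx":0,"ry":0,"rz":-0.13,"jaw":5}]}}

```text
clock: 26.05
tool_pos: [0.4985, -0.0365, 0.1114]
eef_rot: [0.778, 0.629, -0.0, 0.0]
contact_force: [0.0, 0.1, -1.2]
opening: 0.627
finger_force: 30.0
```

>>> {"method": "send_rows", "body": {"motion": [{"x":0,"y":0,"z":0,"rx":0,"ry":0,"rz":-0.13,"jaw":5},{"x":0,"y":0,"z":0,"rx":0,"ry":0,"rz":-0.13,"jaw":5},{"x":0,"y":0,"z":0,"rx":0,"ry":0,"rz":0,"jaw":5},{"x":0,"y":0,"z":0,"rx":0,"ry":0,"rz":0,"jaw":5},{"x":0,"y":0,"z":0,"rx":0,"ry":0,"rz":0,"jaw":5}]}}

```text
clock: 26.55
tool_pos: [0.4988, -0.0365, 0.1113]
eef_rot: [0.693, 0.721, -0.0, 0.0]
contact_force: [-0.3, -0.1, -1.0]
opening: 0.625
finger_force: 30.0
```

```bash
python3 - <<'E'
from h import *
import pickle
w=snap('wrist','w11.png');sd=snap('side','s11.png');pickle.dump((w,sd),open('w11.pkl','wb'))
go([.5,-.037,.0503],92.8); print(get_state()['finger_force'])
E
```

```text
t 26.65 pos [ 0.4989 -0.0364  0.1113] yaw 92.4 tilt [ 0. -0.] shift cm [-0.06  0.1   6.1 ] turn [-0.     0.    -0.007] q7 -0.61 F [ 0.5 -0.3 -1.4] op 5.48
29.999818231444806
```

>>> {"method": "send_rows", "body": {"motion": [{"x":-0.1,"y":0.1,"z":1,"rx":0,"ry":0,"rz":0,"jaw":5},{"x":0,"y":0,"z":1.2,"rx":0,"ry":0,"rz":0,"jaw":5},{"x":0,"y":0,"z":1.2,"rx":0,"ry":0,"rz":0,"jaw":5},{"x":0,"y":0,"z":0.8,"rx":0,"ry":0,"rz":0,"jaw":5},{"x":0,"y":0,"z":0.3,"rx":0,"ry":0,"rz":0,"jaw":5}]}}

```text
clock: 27.15
tool_pos: [0.4995, -0.0373, 0.0651]
eef_rot: [0.692, 0.722, -0.001, -0.0]
contact_force: [0.2, 0.4, -2.1]
opening: 0.622
finger_force: 30.0
```

>>> {"method": "send_rows", "body": {"motion": [{"x":0,"y":0,"z":0.3,"rx":0,"ry":0,"rz":0,"jaw":5},{"x":0,"y":0,"z":0.3,"rx":0,"ry":0,"rz":0,"jaw":5},{"x":0,"y":0,"z":0.3,"rx":0,"ry":0,"rz":0,"jaw":5},{"x":0,"y":0,"z":0.2,"rx":0,"ry":0,"rz":0,"jaw":5},{"x":0,"y":0,"z":0,"rx":0,"ry":0,"rz":0,"jaw":5}]}}

```text
clock: 27.65
tool_pos: [0.5, -0.0374, 0.0551]
eef_rot: [0.692, 0.722, -0.0, 0.0]
contact_force: [0.6, -0.0, -1.4]
opening: 0.625
finger_force: 30.0
```

```bash
python3 -c "
from h import *
go([.5,-.037,.0503],92.8); s=get_state(); print(s['finger_force'],s['moment'])"
```

```text
t 27.65 pos [ 0.5    -0.0374  0.0551] yaw 92.5 tilt [-0. -0.] shift cm [0.04 0.   0.48] turn [-0.     0.    -0.006] q7 -0.68 F [ 0.6 -0.  -1.4] op 5.5
29.99975820304826 [-0.09477189 -0.06960504 -0.00079731]
```

The studs have passed into the slots with no contact. I'll lower to the landing.

>>> {"method": "send_rows", "body": {"motion": [{"x":0,"y":0,"z":0.2,"rx":0,"ry":0,"rz":0,"jaw":5},{"x":0,"y":0,"z":0.1,"rx":0,"ry":0,"rz":0,"jaw":5},{"x":0,"y":0,"z":0.1,"rx":0,"ry":0,"rz":0,"jaw":5},{"x":0,"y":0,"z":0.05,"rx":0,"ry":0,"rz":0,"jaw":5},{"x":0,"y":0,"z":0,"rx":0,"ry":0,"rz":0,"jaw":5}]}}

```text
clock: 28.15
tool_pos: [0.5, -0.0373, 0.0507]
eef_rot: [0.692, 0.722, -0.0, 0.0]
contact_force: [0.5, 0.8, -2.0]
opening: 0.623
finger_force: 30.0
```

>>> {"method": "send_rows", "body": {"motion": [{"x":0,"y":0,"z":0.05,"rx":0,"ry":0,"rz":0,"jaw":5},{"x":0,"y":0,"z":0,"rx":0,"ry":0,"rz":0,"jaw":5},{"x":0,"y":0,"z":0,"rx":0,"ry":0,"rz":0,"jaw":5},{"x":0,"y":0,"z":0,"rx":0,"ry":0,"rz":0,"jaw":5},{"x":0,"y":0,"z":0,"rx":0,"ry":0,"rz":0,"jaw":5}]}}

```text
clock: 28.65
tool_pos: [0.5, -0.0374, 0.0503]
eef_rot: [0.692, 0.722, 0.0, 0.0]
contact_force: [-0.3, 0.1, 1.1]
opening: 0.626
finger_force: 30.0
```

```bash
python3 -c "
from h import *
go([.5,-.037,.0503],92.8); s=get_state(); print(s['finger_force'],s['moment'])"
```

```text
t 28.65 pos [ 0.5    -0.0374  0.0503] yaw 92.5 tilt [ 0. -0.] shift cm [ 0.04 -0.    0.  ] turn [ 0.     0.    -0.006] q7 -0.69 F [-0.3  0.1  1.1] op 5.52
30.000254698097706 [-0.01845696 -0.03641641 -0.01931608]
```

The studs are on the landings. I'll screw clockwise following the groove's slope.

>>> {"method": "send_rows", "body": {"motion": [{"x":0,"y":0,"z":0,"rx":0,"ry":0,"rz":0.09,"jaw":5},{"x":0,"y":0,"z":0,"rx":0,"ry":0,"rz":0.09,"jaw":5},{"x":0,"y":0,"z":0.06,"rx":0,"ry":0,"rz":0.1,"jaw":5},{"x":0,"y":0,"z":0.07,"rx":0,"ry":0,"rz":0.1,"jaw":5},{"x":0,"y":0,"z":0.06,"rx":0,"ry":0,"rz":0.1,"jaw":5}]}}

```text
clock: 29.15
tool_pos: [0.5011, -0.0368, 0.0486]
eef_rot: [0.844, 0.536, 0.001, 0.0]
contact_force: [-0.2, 0.4, 1.5]
opening: 0.623
finger_force: 30.0
```

```bash
python3 -c "
from h import *
go([.5,-.037,.0433],21.5); s=get_state(); print(s['finger_force'],s['moment'])"
```

```text
t 29.15 pos [ 0.5011 -0.0368  0.0486] yaw 64.8 tilt [0.002 0.001] shift cm [-0.07 -0.09  0.53] turn [ 0.001 -0.002  0.755] q7 -0.98 F [-0.2  0.4  1.5] op 5.49
29.99543146463111 [-0.01574301 -0.23868369  0.06582611]
```

>>> {"method": "send_rows", "body": {"motion": [{"x":0,"y":0,"z":0.06,"rx":0,"ry":0,"rz":0.1,"jaw":5},{"x":0,"y":0,"z":0.07,"rx":0,"ry":0,"rz":0.1,"jaw":5},{"x":0,"y":0,"z":0.06,"rx":0,"ry":0,"rz":0.1,"jaw":5},{"x":0,"y":0,"z":0.07,"rx":0,"ry":0,"rz":0.1,"jaw":5},{"x":0,"y":0,"z":0.06,"rx":0,"ry":0,"rz":0.1,"jaw":5}]}}

```text
clock: 29.65
tool_pos: [0.5011, -0.037, 0.0454]
eef_rot: [0.951, 0.31, 0.001, 0.0]
contact_force: [0.6, -0.4, 0.1]
opening: 0.628
finger_force: 30.0
```

```bash
cat > ring.py <<'E'
from h import *
go([.5,-.037,.0433],21.5); s=get_state(); print(s['finger_force'],s['moment'])
E
python3 ring.py
```

```text
t 29.65 pos [ 0.5011 -0.037   0.0454] yaw 36.1 tilt [0.002 0.   ] shift cm [-0.09 -0.07  0.21] turn [ 0.001 -0.002  0.255] q7 -1.26 F [ 0.6 -0.4  0.1] op 5.53
29.995436996687204 [-0.053922   -0.12219375 -0.01718956]
```

>>> {"method": "send_rows", "body": {"motion": [{"x":0,"y":0,"z":0.06,"rx":0,"ry":0,"rz":0.1,"jaw":5},{"x":0,"y":0,"z":0.06,"rx":0,"ry":0,"rz":0.08,"jaw":5},{"x":0,"y":0,"z":0.04,"rx":0,"ry":0,"rz":0.05,"jaw":5},{"x":0,"y":0,"z":0,"rx":0,"ry":0,"rz":0,"jaw":5},{"x":0,"y":0,"z":0,"rx":0,"ry":0,"rz":0,"jaw":5}]}}

```text
clock: 30.15
tool_pos: [0.5006, -0.0371, 0.0437]
eef_rot: [0.98, 0.201, 0.001, 0.0]
contact_force: [0.4, 0.6, 2.0]
opening: 0.623
finger_force: 30.0
```

```bash
python3 ring.py
```

```text
t 30.15 pos [ 0.5006 -0.0371  0.0437] yaw 23.2 tilt [0.001 0.   ] shift cm [-0.06 -0.03  0.04] turn [ 0.    -0.001  0.03 ] q7 -1.39 F [0.4 0.6 2. ] op 5.49
30.000429328065366 [ 0.11093446 -0.24141884 -0.05095278]
```

>>> {"method": "send_rows", "body": {"motion": [{"x":0,"y":0,"z":0.02,"rx":0,"ry":0,"rz":0.03,"jaw":5},{"x":0,"y":0,"z":0.02,"rx":0,"ry":0,"rz":0.03,"jaw":5},{"x":0,"y":0,"z":0,"rx":0,"ry":0,"rz":0,"jaw":5},{"x":0,"y":0,"z":0,"rx":0,"ry":0,"rz":0,"jaw":5},{"x":0,"y":0,"z":0,"rx":0,"ry":0,"rz":0,"jaw":5}]}}

```text
clock: 30.65
tool_pos: [0.5006, -0.0374, 0.0433]
eef_rot: [0.985, 0.171, 0.001, 0.0]
contact_force: [1.7, 0.2, 5.7]
opening: 0.621
finger_force: 30.0
```

```bash
python3 ring.py
```

```text
t 30.65 pos [ 0.5006 -0.0374  0.0433] yaw 19.7 tilt [ 0.001 -0.   ] shift cm [-0.05 -0.05  0.  ] turn [ 0.    -0.001 -0.032] q7 -1.42 F [1.7 0.2 5.7] op 5.47
30.00090206740424 [-0.07809226 -0.49797151 -0.08970194]
```

>>> {"method": "send_rows", "body": {"motion": [{"x":0,"y":0,"z":0.01,"rx":0,"ry":0,"rz":0.03,"jaw":5},{"x":0,"y":0,"z":0.01,"rx":0,"ry":0,"rz":0.03,"jaw":5},{"x":0,"y":0,"z":0,"rx":0,"ry":0,"rz":0,"jaw":5},{"x":0,"y":0,"z":0,"rx":0,"ry":0,"rz":0,"jaw":5},{"x":0,"y":0,"z":0,"rx":0,"ry":0,"rz":0,"jaw":5}]}}

```text
clock: 31.15
tool_pos: [0.5003, -0.0376, 0.0433]
eef_rot: [0.99, 0.143, 0.0, 0.0]
contact_force: [0.7, -0.7, 7.7]
opening: 0.621
finger_force: 30.0
```

```bash
python3 ring.py
```

```text
t 31.15 pos [ 0.5003 -0.0376  0.0433] yaw 16.5 tilt [ 0.001 -0.001] shift cm [-0.01 -0.06 -0.  ] turn [ 0.001 -0.    -0.087] q7 -1.45 F [ 0.7 -0.7  7.7] op 5.47
30.00080372672528 [-0.27062036 -0.25501254  0.89248897]
```

The ring is at home height (z 0.0433) with 0.9 N·m of resistance, so it is snug. I'll release and retreat.

>>> {"method": "send_rows", "body": {"motion": [{"x":0,"y":0,"z":0,"rx":0,"ry":0,"rz":0,"jaw":7.2},{"x":0,"y":0,"z":0,"rx":0,"ry":0,"rz":0,"jaw":7.2},{"x":0,"y":0,"z":0,"rx":0,"ry":0,"rz":0,"jaw":7.2},{"x":0,"y":0,"z":0,"rx":0,"ry":0,"rz":0,"jaw":7.2},{"x":0,"y":0,"z":-0.5,"rx":0,"ry":0,"rz":0,"jaw":7.2}]}}

```text
clock: 31.65
tool_pos: [0.4993, -0.0373, 0.0475]
eef_rot: [0.99, 0.141, -0.001, -0.0]
contact_force: [-0.2, 0.7, -0.5]
opening: 0.813
finger_force: 0.0
```

>>> {"method": "send_rows", "body": {"motion": [{"x":0,"y":0,"z":-2,"rx":0,"ry":0,"rz":0,"jaw":7.5},{"x":0,"y":0,"z":-3,"rx":0,"ry":0,"rz":0,"jaw":7.5},{"x":0,"y":0,"z":-4,"rx":0,"ry":0,"rz":0,"jaw":7.5},{"x":-2,"y":0,"z":-3,"rx":0,"ry":0,"rz":0,"jaw":7.5},{"x":-2,"y":0,"z":-1,"rx":0,"ry":0,"rz":0,"jaw":7.5}]}}

```text
clock: 32.15
tool_pos: [0.4629, -0.0486, 0.1808]
eef_rot: [0.99, 0.142, 0.003, 0.0]
contact_force: [-0.3, 0.7, -0.1]
opening: 0.851
finger_force: 0.0
```

>>> {"method": "send_rows", "body": {"motion": [{"x":0,"y":0,"z":0,"rx":0,"ry":0,"rz":0,"jaw":7.5},{"x":0,"y":0,"z":0,"rx":0,"ry":0,"rz":0,"jaw":7.5},{"x":0,"y":0,"z":0,"rx":0,"ry":0,"rz":0,"jaw":7.5},{"x":0,"y":0,"z":0,"rx":0,"ry":0,"rz":0,"jaw":7.5},{"x":0,"y":0,"z":0,"rx":0,"ry":0,"rz":0,"jaw":7.5}]}}

```text
clock: 32.65
tool_pos: [0.4618, -0.0482, 0.1772]
eef_rot: [0.99, 0.142, -0.0, -0.0]
contact_force: [-0.9, 0.0, 0.5]
opening: 0.852
finger_force: 0.0
```

```bash
python3 - <<'E'
from h import *
import pickle
s=snapshot('wrist');b=snapshot('side');pickle.dump((s,b),open('w12.pkl','wb')); go([.5,-.037,.18],16)
print('ring top at .066');polar(s,[.5,-.037],.066,range(0,360,45),np.arange(.008,.034,.002))
bar(b)
g=cv2.cvtColor(s['img'],cv2.COLOR_RGB2GRAY)
print([(a,int(g[tuple(w2p(s,[.5+.0365*np.cos(np.radians(a)),-.037+.0365*np.sin(np.radians(a)),.048]).astype(int)[::-1])])) for a in range(50,95,5)])
E
```

```text
t 32.75 pos [ 0.4617 -0.0484  0.1775] yaw 16.3 tilt [-0.001  0.   ] shift cm [ 3.99 -0.02 -0.26] turn [-0.     0.001  0.005] q7 -1.41 F [ 0.3 -0.   0.1] op 7.48
ring top at .066
0 [227, 226, 179, 194, 202, 191, 195, 215, 218, 177, 198, 224, 236]
45 [229, 229, 190, 194, 205, 190, 192, 224, 233, 211, 141, 219, 233]
90 [229, 230, 212, 203, 202, 170, 162, 210, 230, 232, 146, 223, 232]
135 [226, 226, 224, 202, 129, 102, 115, 194, 214, 208, 185, 224, 228]
180 [223, 222, 218, 186, 105, 105, 109, 192, 213, 204, 181, 84, 85]
225 [221, 221, 218, 179, 120, 118, 122, 220, 215, 206, 163, 139, 137]
270 [222, 221, 202, 197, 171, 113, 158, 218, 214, 204, 128, 155, 224]
315 [223, 222, 195, 199, 199, 170, 178, 209, 205, 192, 108, 89, 115]
0.0 [12, 60, 117, 117, 117]
0.1 [32, 28, 117, 117, 117]
0.2 [42, 29, 117, 116, 118]
0.3 [44, 67, 115, 116, 118]
0.4 [44, 73, 114, 116, 117]
0.5 [43, 94, 111, 116, 117]
0.6 [42, 77, 101, 115, 116]
0.7 [47, 59, 100, 115, 116]
0.8 [27, 61, 94, 114, 115]
0.9 [22, 41, 93, 110, 114]
1.0 [26, 24, 47, 78, 91]
1.1 [16, 18, 18, 18, 26]
[(50, 229), (55, 92), (60, 87), (65, 91), (70, 93), (75, 91), (80, 93), (85, 93), (90, 115)]
```

The ring is centred and level at home height, the slots are clear, the handle is still thrown, and the gripper is free of everything. Handing in.

```bash
python3 -c "
from plant import *
print(finish_job())"
```

```text
the job is handed in; nothing more can be done
None
```

I handed the job in at about 33 s with the hold-down thrown back, the lens flat on the housing seat, the ring screwed clockwise snug onto the flange, and the gripper clear of everything; the result of the judging was not reported back.

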